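Charge the sample mill and mesh its geared cover

TASK

Get the sample mill ready and start it: with the scoop, never with the fingers, bring all the ceramic balls from the tray into the mill's jar, then put the geared cover on the jar, rocking it about its axis until its teeth mesh with the locked pinion and it sits fully home, and after that throw the toggle switch over to on. Leave the scoop standing on its mat and the cover seated, and do not disturb the other glassware and things on the bench.

Things in the scene. Friction and masses are not known exactly. Their poses are not given: they have to be found in the camera images.
- mill: sample mill fixed to the bench: white base plate 300 x 140 x 16 mm carrying, along its x axis, an open steel jar, a blue drive housing (top 100 mm above the bench) with a steel pinion, and a toggle switch. Origin on the bench, 70 mm from the jar axis towards the switch; x runs from jar to switch, z up
- jar_mouth (a point): centre of the jar's open mouth, on the jar axis at rim height (115 mm above the bench); same axes as the mill. Jar: 111 mm outside, 99 mm inside diameter, 89 mm deep
- pinion_top (a point): on the drive pinion's axis, level with its teeth tops (130 mm above the bench, 15 mm above the jar rim), 97 mm from the jar axis. Locked, cannot turn: 9 square teeth 9 mm wide, 24 mm tall, 80 mm over the tips. Which way its teeth point differs every time and is NOT given by this orientation (it can be seen from above)
- cover: white plastic gear, the jar's cover, 0.3 to 0.55 kg. Origin: centre of the underside of its spigot, z up. Spigot: 92 mm diameter, 25 mm tall, tapered below, 3.5 mm play all round in the jar. Gear: 25 to 43 mm above the origin, 15 square teeth 9 mm wide, one every 24 degrees, one on its x axis, 132 mm over the tips. Fully home, the origin is 25 mm below jar_mouth
- cover_grip (a point): middle of the bar grip on top of the cover, 66 mm above the cover's origin, same axes. The bar is 60 mm along x, 30 mm along y and 45 mm tall (43 to 88 mm above the origin). While teeth stand on teeth the cover stays 15 mm above home, its spigot already 10 mm in the jar; meshed teeth have about 2.5 mm play either side
- tray: fixed open steel tray 250 x 87 mm outside, 45 mm high, walls and floor 5 mm thick (inside 240 x 77 mm). Origin: centre of its underside; x along its length. At its negative-x end (nearer the robot) a 45 degree ramp rises from the floor at x = -85 mm to the end wall, which is 75 mm high; the balls lie between the ramp's foot and the middle, the other end is free for the scoop to be set down
- scoop: steel scoop, its weight low in the pan, 0.14 to 0.24 kg. Origin on its underside, z up, its open nose points to its own -x. Flat pan: nose edge at x = -45 mm, back wall outside at x = +33 mm, 72 mm wide outside, floor 2 mm, side and back walls 30 mm tall, 2 to 3 mm thick, the side walls starting 12 mm behind the nose edge. It holds about five balls, so a second trip may be needed
- scoop_grip (a point): point to grip on the scoop's handle, 105 mm above the scoop's origin and at x = +43 mm, same axes. The handle is a grey upright bar behind the pan, 20 mm (x) by 36 mm (y), from the underside up to 130 mm
- mat: black rubber mat 130 x 110 mm, 3 mm thick, fixed to the bench, on which the scoop stands. Origin: centre of its underside
- switch (a joint): toggle switch on the mill: 0 = off (leaning towards the jar), 1.0 rad = on (leaning away from the jar); it stays where it is left, about 1 N at the tip moves it
- switch_tip (a point): centre of the switch's 26 mm end ball, 65 mm from its pivot; the pivot lies 122 mm above the bench, 185 mm from the jar axis, the switch turns about the mill's y axis
- ball0: white ceramic milling ball, 30 mm in diameter, 50 g; origin at its centre. Four to six balls are present; None = absent
- ball1: white ceramic milling ball, 30 mm in diameter, 50 g; origin at its centre. Four to six balls are present; None = absent
- ball2: white ceramic milling ball, 30 mm in diameter, 50 g; origin at its centre. Four to six balls are present; None = absent
- ball3: white ceramic milling ball, 30 mm in diameter, 50 g; origin at its centre. Four to six balls are present; None = absent
- ball4: white ceramic milling ball, 30 mm in diameter, 50 g; origin at its centre. Four to six balls are present; None = absent
- ball5: white ceramic milling ball, 30 mm in diameter, 50 g; origin at its centre. Four to six balls are present; None = absent
- vial0: bystander: small amber vial, 32 x 72 mm; origin at the centre of its underside
- vial1: bystander: small amber vial, 32 x 72 mm; origin at the centre of its underside
- vial2: bystander: small amber vial, 32 x 72 mm; origin at the centre of its underside
- beaker: bystander: glass beaker, 84 x 100 mm; origin at the centre of its underside
- reagent: bystander: amber reagent bottle, 72 x 170 mm; origin at the centre of its underside
- tipbox: bystander: blue box, 120 x 80 x 60 mm; origin at the centre of its underside
Things that resemble listed ones, but are neither listed nor needed, are in the scene too. Leave any turquoise or yellow look-alike of the scoop alone.

How it is judged:
On the way, in this order (a step that is already met when the one before it is completed fails the run):
1. all balls are in the jar (horizontal distance between each of ball0, ball1, ball2, ball3, ball4, ball5 and jar_mouth below 0.05 m and z of each of ball0, ball1, ball2, ball3, ball4, ball5 in the frame of jar_mouth below -0.02 m), for 0.2 s.
2. the cover is meshed and fully home on the jar (horizontal distance between cover and jar_mouth below 0.006 m and z of cover in the frame of jar_mouth below -0.0215 m and angle between cover's own z axis and vertical below 0.05 rad), for 0.2 s.
3. the switch is on (value of joint switch above 0.8 rad), for 0.2 s.
At the end, for the whole second after the job is handed in: All balls are in the jar, 20 mm or more below its rim; the cover is level (3 degrees), within 6 mm of the jar axis and 3.5 mm of fully home; the switch is past 0.8 rad; the scoop stands upright within 30 mm of its mat's centre; scoop and cover are at rest (all of step 1 and all of step 2 and value of joint switch above 0.8 rad and horizontal distance between scoop and mat below 0.03 m and angle between scoop's own z axis and vertical below 0.1 rad and height (world z) of scoop below 0.012 m and linear speed of each of scoop, cover below 0.02 m/s); the robot touches nothing.
It fails at once if the fingers touch a ball (contact force between the fingers and ball0 above 0.5 N or contact force between the fingers and ball1 above 0.5 N or contact force between the fingers and ball2 above 0.5 N or contact force between the fingers and ball3 above 0.5 N or contact force between the fingers and ball4 above 0.5 N or contact force between the fingers and ball5 above 0.5 N).
It fails at once if a bystander is moved more than 50 mm or knocked over (distance of any of vial0, vial1, vial2, beaker, reagent, tipbox from where it was at the start of the episode above 0.05 m or angle between any of vial0, vial1, vial2, beaker, reagent, tipbox's own z axis and vertical above 0.6 rad).
Of ball0, ball1, ball2, ball3, ball4, ball5 only 4 to 6 are there at a start; the rules pass over those that are not, and their reading is None.
At some moment in a run one of cover, scoop may be knocked a few centimetres aside while the robot is not near it.
It also fails if it takes over 210 s, if anything falls off the work surface, if the arm or the gripper's body presses on something with over 40 N, if the wrist force passes 120 N, or if a joint passes its speed limit or range.

ROBOT

A 6-joint arm with a two-finger parallel gripper is mounted at the origin on the work surface. World frame = base frame: x ahead of the robot, y to its left, z up, the work surface at z = 0. Lengths are in m, angles in rad, forces in N, time in s.
With the tool pointing down it reaches from about 0.425 to 0.925 m from the base axis. Payload 12.5 kg.
Tool frame: the origin (TCP) lies midway between the tips of the shut fingers; the grasp point (between the pads) lies bot.grip_depth behind it (bot.grip_depth is the distance from the TCP to the grasp point, in m); z points along the fingers, y is the line along which they close (so a half turn about z gives the same grasp; the last joint's range is limited). The gripper opens to 85 mm and grips with 20 to 120 N. Pads are 22 mm wide; open, the fingers measure 114 mm over their backs; the gripper's body (76 mm by 85 mm) begins 54 mm behind the grasp point. The pads swing forward as they close: fully open they stand 13 mm farther back than shut.
Start: joints at [1.106, 0.491, 1.559, -0, 1.092, -0.106], TCP at [0.219, 0.585, 0.231] pointing down, gripper open.
Joint ranges: [-3.1, 3.1], [-0.84, 2.19], [0.05, 2.79], [-1.13, 4.28], [0.06, 2.93], [-2.69, 2.69]. Speed limits (rad/s): [2.22, 2.22, 2.79, 3.14, 3.14, 3.14].

INTERFACE

Orientations are given as a unit quaternion [x, y, z, w].
In Python, from station import bot gives the robot as it stands.
- The arm moves only by the shell command python3 -m jog 'ROWS' [FORCE]. ROWS is JSON, a list of rows, each a list of 7 numbers: the turn, a rotation vector about the world's x, y, z in degrees, then the shift along the world's x, y, z in cm, then the finger opening in cm, from 0 to 8.54. A call has 1 to 12 rows; each row is the pose to reach, as a shift and turn from the pose commanded when the call began; what a row does not reach only later rows make up. A row lasts 1/10 s, in which the tool goes at most 50 mm and 8.59 degrees, less where a joint would pass 70% of its speed; a pose out of reach is approached as far as the arm can. A call with a gripper value outside its range is refused whole. The fingers move at their own pace and stop on an object; FORCE is the grip in N (left out, the last holds). Time passes only in rows, so rows that repeat a pose let the fingers close. It gives the time, the measured TCP pose, the force, the opening and the grip force at its end, in the units of the state.
- bot.get_state(): the state, without advancing time (a new reading comes with each control period).
- bot.grab_frame(name): name is "scene" or "top"; returns a dict with "img" (420x560x3 uint8, red, green, blue), "camera_matrix" (3x3 intrinsics, pixels), "rvec" (rotation vector, rad) and "tvec" (3), from world to camera coordinates, as OpenCV has them. Camera axes: x right, y down, z forward; pixel columns grow to the right and rows downward; lengths in m; the calibration is good to about 2 mm. A picture is of the moment at which its call begins. There is no depth.
- bot.hand_in(): hands the job in; it is judged then, once.
Trained networks look in a picture, given as the dict that the camera call returned (one of the last four; its "shot" number tells which), for a name from the list of things; names that differ only in an ending like _2 or _b are one class to them, and where a whole thing is asked for, a point or a joint stands for the part that bears it (a point fixed in the world has none). Each returns a list of dicts, best first, with "confidence" (0 to 1); they miss things now and then, are a little off and sometimes report something else, mostly with a low value. They report only what shows in the picture. A call takes as long as a camera call. They do not tell look-alikes from the thing itself.
- bot.look_for(target, picture): "bbox" ([left, top, right, bottom] in pixels, round what is visible of it).
The state is a dict: "time_s": time; "q": joint angles; "joint_vel": joint speeds; "tau": joint torques, N m; "tcp_pos": TCP position; "ee_rot": TCP orientation; "force": force on the tool from outside, world axes, zero at the start; "wrist_torque": the same for the moment, N m; "width": opening from 0.0 (shut) to 1.0 (fully open); "finger_force": force on a finger pad.
Only numpy, scipy, OpenCV 4.12 (cv2) and the standard library are available. Lean on these libraries where they do the work, as an engineer would, in place of code of your own. Each camera call takes 0.05 s, during which the arm holds its last target. There are 200 camera calls.

## Working session

There is one attempt and no reset: what is moved stays moved. The work goes in short steps, Python scripts to look and compute and a shell command to move; the robot and the scene stay as the last step left them, time stands still between calls to the robot, and variables do not carry over. Pictures are saved under pics/ and viewed, at most 17 in all, crops included, and the job is handed in when it is done.

```bash
ls; mkdir -p pics
cat > h.py <<'E'
import numpy as np, cv2
from station import bot
def save(f,name,crop=None,scale=1):
    im=f["img"][:,:,::-1]
    if crop: l,t,r,b=crop; im=im[t:b,l:r]
    cv2.imwrite("pics/"+name,cv2.resize(im,None,fx=scale,fy=scale,interpolation=cv2.INTER_CUBIC))
def proj(f,P):
    return cv2.projectPoints(np.float64(P).reshape(-1,3),np.float64(f["rvec"]),np.float64(f["tvec"]),np.float64(f["camera_matrix"]),None)[0][:,0]
def unproj(f,uv,z):
    R=cv2.Rodrigues(np.float64(f["rvec"]))[0];K=np.float64(f["camera_matrix"]);t=np.float64(f["tvec"]).ravel()
    uv=np.float64(uv).reshape(-1,2); d=(np.linalg.inv(K)@np.c_[uv,np.ones(len(uv))].T).T@R; c=-R.T@t
    return c+d*((z-c[2])/d[:,2])[:,None]
E
python3 - <<'E'
from h import *
print(bot.grip_depth,bot.get_state())
for n in("scene","top"):
    f=bot.grab_frame(n);save(f,n+"0.png",scale=1.42)
    R=cv2.Rodrigues(np.float64(f["rvec"]))[0];print(n,-R.T@np.float64(f["tvec"]).ravel(),R[2],f["camera_matrix"][0][0])
    for t in["mill","cover","cover_grip","tray","scoop","mat","switch","switch_tip","ball0","vial0","beaker","reagent","tipbox"]:
        for d in bot.look_for(t,f):
            if d["confidence"]>.3:print(t,np.round(d["bbox"]).astype(int),round(d["confidence"],2))
E
```

```text
pics
0.0187 {'time_s': 0.0, 'q': array([ 1.10641282e+00,  4.91541402e-01,  1.55946673e+00,  1.83783575e-05,
        1.09168288e+00, -1.05583465e-01]), 'joint_vel': array([-0.00123797, -0.00035729, -0.0014722 ,  0.0005935 , -0.00235145,
        0.00013211]), 'tau': array([-9.81558078e-04, -6.18421769e+01, -2.61602211e+01, -1.58398052e-04,
        4.06958774e-03,  3.21192476e-05]), 'tcp_pos': array([0.21933103, 0.58500586, 0.23073307]), 'ee_rot': array([ 1.78443403e-01,  9.83950024e-01, -5.24735237e-04, -1.62220028e-04]), 'force': array([-0.26149226, -0.5440989 , -0.53778067]), 'wrist_torque': array([ 0.01751036, -0.0052861 , -0.00153285]), 'finger_force': 0.0, 'width': 0.9995756882572935}
scene [ 1.09081301 -0.38768563  0.98608465] [-0.51021504  0.39873488 -0.76203091] 422.09390805244186
mill [193 210 306 318] 0.58
mill [153 344 220 414] 0.46
cover [319 152 354 191] 0.95
cover_grip [313 154 358 191] 0.82
tray [112 259 193 366] 0.61
scoop [273 134 301 167] 0.91
scoop [364 258 419 297] 0.77
scoop [338 103 371 152] 0.76
scoop [325 216 363 249] 0.62
mat [312 210 368 260] 0.85
switch [315 
[... 361 characters left out ...]
344 220 415] 0.58
top [0.34346376 0.0889801  1.16377834] [ 0.18469368 -0.00962188 -0.98274903] 408.02428715094004
mill [310 149 378 267] 0.78
cover_grip [168 227 218 275] 0.66
tray [414 171 460 263] 0.95
scoop [237  91 266 140] 0.97
scoop [230 152 258 203] 0.82
scoop [196 302 232 333] 0.61
mat [225 165 268 209] 0.68
switch_tip [340 161 350 172] 0.38
ball0 [436 224 451 236] 0.6
ball0 [428 238 435 247] 0.55
ball0 [436 217 453 224] 0.46
ball0 [429 226 431 235] 0.42
vial0 [165 188 181 201] 0.6
vial0 [366 131 380 142] 0.54
vial0 [256 267 265 278] 0.4
beaker [168 228 214 277] 0.64
beaker [174 134 209 168] 0.63
beaker [310 149 379 265] 0.4
reagent [292 110 317 149] 0.9
tipbox [414 127 460 173] 0.66
```

View pics/top0.png

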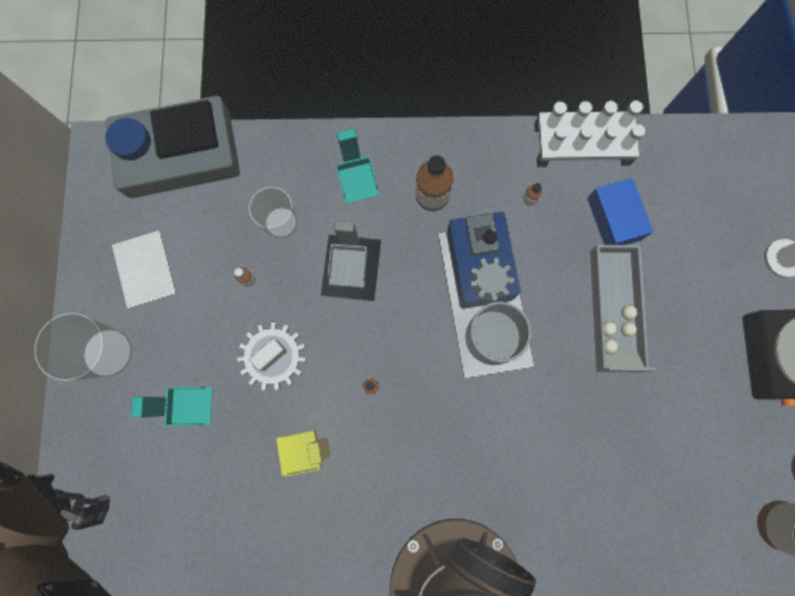

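View pics/scene0.png

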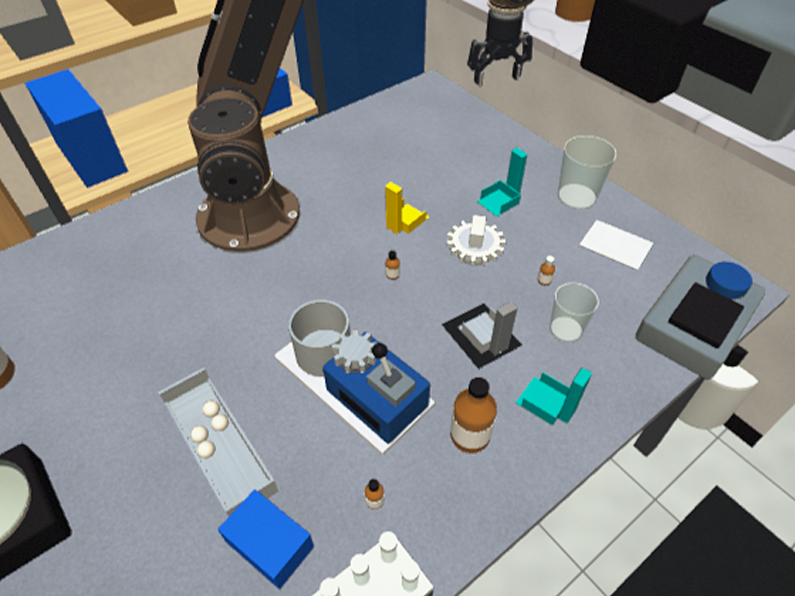

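Top picture (1.42x): the grey scoop stands on the black mat at about (347,262), handle away from the robot. The look-alikes are turquoise at (357,170) and (180,406), and yellow at (300,453), so I choose the grey one. The cover is at (271,356), jar (498,333), pinion (492,279), switch (488,237) and tray (622,308), with four balls visible.

Run:
```python
from h import *
f=bot.grab_frame("top")
save(f,"a.png",(300,140,470,270),4.7)
save(f,"b.png",(160,145,290,285),4)
np.savez("f0.npz",img=f["img"],camera_matrix=f["camera_matrix"],rvec=f["rvec"],tvec=f["tvec"])
```

```text
(no output)
```

View pics/a.png

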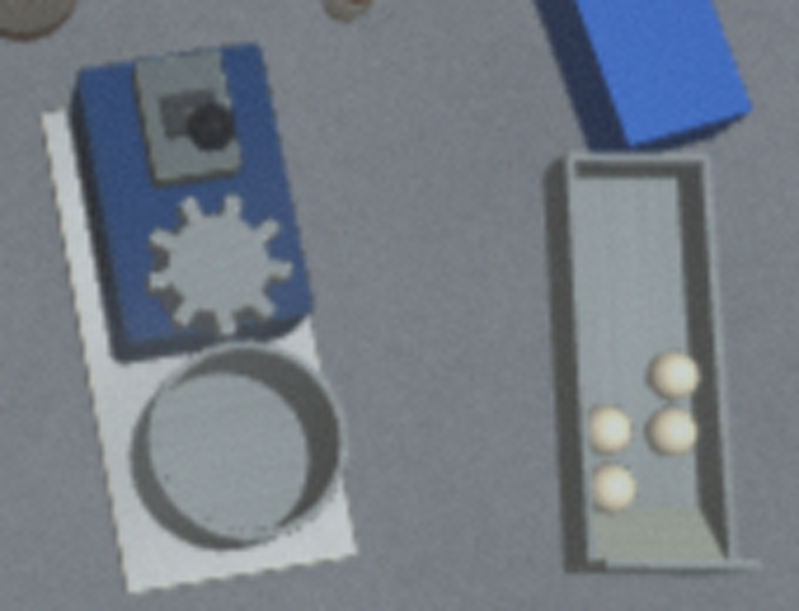

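View pics/b.png

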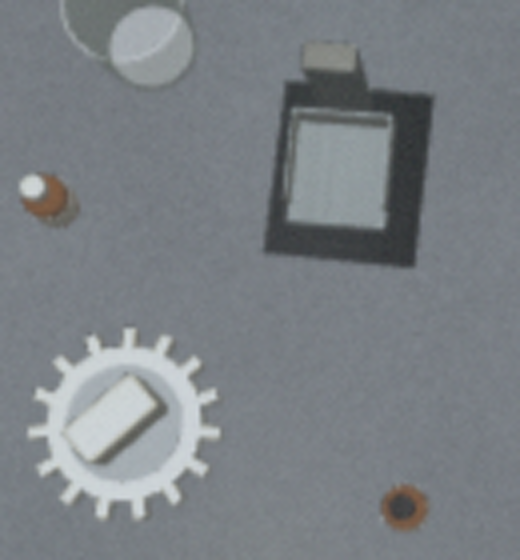

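Crop a shows the jar rim centred at (237,449), the pinion at (220,266) with nine visible teeth, and the four balls at (673,374), (672,430), (610,429) and (613,488). Crop b confirms the choice: a grey scoop on the black mat, handle top at (330,57), nose towards the robot. The cover bar is centred near (114,418) and runs diagonally.

Run:
```python
from h import *
f=dict(np.load("f0.npz"))
A=lambda p:np.array(p)/4.7+[300,140]-.4
B=lambda p:np.array(p)/4+[160,145]-.4
np.set_printoptions(precision=4,suppress=True)
U=lambda uv,z:unproj(f,uv,z)
jar=U(A([[237,449]]),.115)[0]
pt=[(190,203),(232,200),(275,230),(290,270),(272,315),(228,330),(182,322),(153,283),(158,243)]
P=U(A(pt),.130);pin=P.mean(0)
print("jar",jar,"rim",U(A([[132,449],[342,449],[237,347],[237,550]]),.115)[:,:2].tolist())
d=pin-jar;print("pin",pin,"dist",np.hypot(*d[:2]),"mill yaw",np.degrees(np.arctan2(d[1],d[0])))
a=np.degrees(np.arctan2(*(P-pin)[:,1::-1].T));print("teeth",a, np.degrees(np.angle(np.exp(1j*np.radians(a*9)).mean()))/9,np.hypot(*(P-pin)[:,:2].T))
bp=U(A([(42,115),(128,592),(357,552)]),.016);e=bp[0]-bp[1];print("base",bp,"yaw",np.degrees(np.arctan2(e[1],e[0])))
t=U(A([(568,155),(706,157)]),.045);t2=U(A([(735,562),(590,562)]),.075);print("tray far",t,"near",t2)
tl=U(A([(582,175),(677,178)]),.005);print("floor far inside",tl)
print("ramp foot",U(A([(597,507),(700,508)]),.005))
print("balls",U(A([(673,374),(672,430),(610,429),(613,488)]),.02))
h=U(B([(306,42),(357,44),(354,72),(303,70)]),.133);print("handle",h,h.mean(0))
print("nose",U(B([(287,226),(385,231)]),.005),"back top",U(B([(293,112),(390,115)]),.033))
m=U(B([(287,82),(433,95),(414,267),(265,252)]),.003);print("mat",m.mean(0),m)
c=U(B([(131,376),(160,405),(98,462),(66,430)]),.088);e=c[1]-c[2];print("bar",c.mean(0),c,"yaw",np.degrees(np.arctan2(e[1],e[0])))
print("cover c",U(B([(124,423)]),.043))
print("tooth tips",U(B([(130,327),(219,433),(28,432),(138,519)]),.043))
```

```text
jar [ 0.4579 -0.081   0.115 ] rim [[0.4588914420678124, -0.023338153108292112], [0.45694632994982337, -0.13879890588333885], [0.5146688990002461, -0.08365295439707257], [0.4028195875386024, -0.0785186530556341]]
pin [ 0.5576 -0.0739  0.13  ] dist 0.0999315271794243 mill yaw 4.112397691438988
teeth [  22.753   -12.5777  -57.6734  -94.2697 -135.5906 -175.5338  144.3489
  103.486    68.1307] -15.228582669668924 [0.039  0.0382 0.0371 0.0386 0.0391 0.036  0.0381 0.0384 0.0363]
base [[ 0.6787  0.0145  0.016 ]
 [ 0.3848 -0.0285  0.016 ]
 [ 0.406  -0.1658  0.016 ]] yaw 8.33459564953068
tray far [[ 0.6402 -0.3006  0.045 ]
 [ 0.6377 -0.3841  0.045 ]] near [[ 0.3935 -0.3662  0.075 ]
 [ 0.3949 -0.2841  0.075 ]]
floor far inside [[ 0.6378 -0.3223  0.005 ]
 [ 0.6349 -0.3816  0.005 ]]
ramp foot [[ 0.4311 -0.315   0.005 ]
 [ 0.4294 -0.3773  0.005 ]]
balls [[ 0.5093 -0.3623  0.02  ]
 [ 0.4753 -0.3587  0.02  ]
 [ 0.4766 -0.3214  0.02  ]
 [ 0.4411 -0.3203  0.02  ]]
handle [[0.672  0.2119 0.133 ]
 [0.6701 0.1784 0.133 ]
 [0.651  0.1804 0.133 ]
 [0.6529 0.2138 0.133 ]] [0.6615 0.1961 0.133 ]
nose [[0.5744 0.2401 0.005 ]
 [0.5696 0.1693 0.005 ]] back top [[0.6518 0.2328 0.033 ]
 [0.6485 0.1635 0.033 ]]
mat [0.6133 0.1949 0.003 ] [[0.6829 0.2412 0.003 ]
 [0.6713 0.1338 0.003 ]
 [0.5432 0.1486 0.003 ]
 [0.5559 0.2561 0.003 ]]
bar [0.4312 0.3418 0.088 ] [[0.4587 0.3312 0.088 ]
 [0.4393 0.3117 0.088 ]
 [0.4028 0.3513 0.088 ]
 [0.424  0.3728 0.088 ]] yaw -47.33171606054529
cover c [[0.4314 0.3453 0.043 ]]
tooth tips [[0.4975 0.3429 0.043 ]
 [0.4235 0.2804 0.043 ]
 [0.4264 0.4106 0.043 ]
 [0.3665 0.3342 0.043 ]]
```

```bash
cat >> h.py <<'E'
def circ(c,r,n=60):
    a=np.linspace(0,2*np.pi,n);return np.c_[c[0]+r*np.cos(a),c[1]+r*np.sin(a),np.full(n,c[2])]
def over(f,crop,s,curves):
    l,t,r,b=crop;im=cv2.resize(np.ascontiguousarray(f["img"][t:b,l:r,::-1]),None,fx=s,fy=s,interpolation=cv2.INTER_CUBIC)
    for P,col in curves:
        p=(proj(f,P)+.5-[l,t])*s
        cv2.polylines(im,[np.int32(np.round(p))],False,col,1)
    return im
def box(c,yaw,x0,x1,y0,y1,z):
    q=np.array([[x0,y0],[x1,y0],[x1,y1],[x0,y1],[x0,y0]]);C,S=np.cos(yaw),np.sin(yaw)
    return np.c_[c[0]+C*q[:,0]-S*q[:,1],c[1]+S*q[:,0]+C*q[:,1],np.full(5,z)]
E
python3 - <<'E'
from h import *
t=bot.grab_frame("top");s=bot.grab_frame("scene")
y=np.radians(8.4);pin=np.array([.5576,-.0739]);jar=pin-.097*np.array([np.cos(y),np.sin(y)])
G,R,Y=(0,255,0),(0,0,255),(0,255,255)
cv=[(circ([*jar,.115],.0555),G),(circ([*jar,.115],.0495),G),(circ([*pin,.13],.04),R)]
T=np.array([.517,-.3335]);ty=np.radians(-3)
cv+=[(box(T,ty,-.125,.125,-.0435,.0435,.045),Y),(box(T,ty,-.085,.12,-.0385,.0385,.005),Y)]
im1=over(t,(300,140,470,270),4,cv);im2=over(s,(110,200,310,370),4,cv)
h=300;im=np.hstack([im1[40:,:400],cv2.resize(im2,None,fx=.5,fy=.5)[:0] if 0 else im2[:480,:400]])
cv2.imwrite("pics/c.png",np.hstack([im1[:520,:400],im2[:520,330:730]]))
cv2.imwrite("pics/d.png",np.hstack([im1[:520,400:],im2[100:620,:400]]))
E
```

```text
(no output)
```

View pics/c.png

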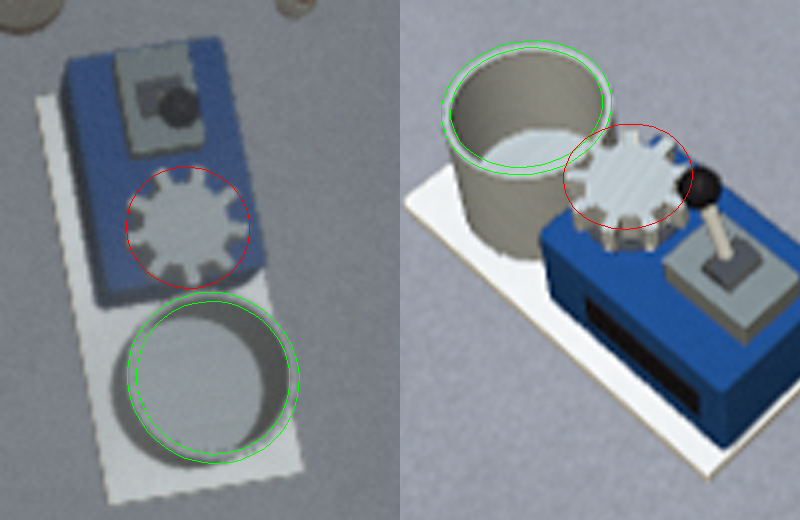

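View pics/d.png

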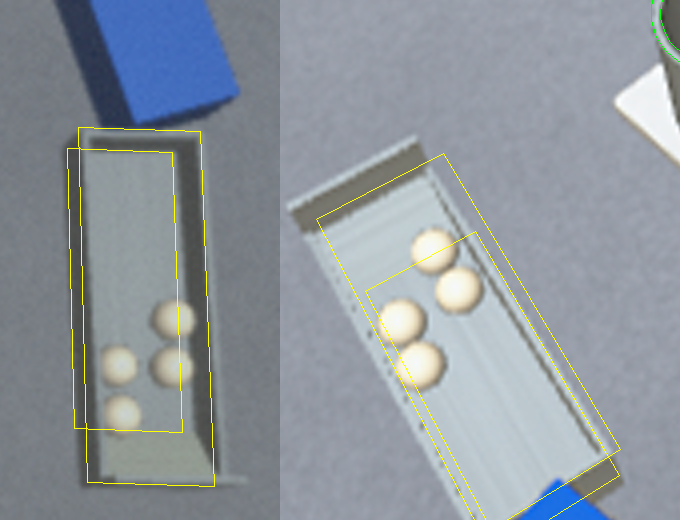

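Jar and pinion outlines fit both views. The tray outline is off, so I fit the tray from its corners, as seen in both cameras, and check the ball positions from both views too.

Run:
```python
from h import *
from scipy.optimize import least_squares
t=dict(np.load("f0.npz"));s=bot.grab_frame("scene")
A=lambda p:np.array(p)/4.7+[300,140]-.5
D=lambda p:(np.array(p)-[280,-100])/4+[110,200]-.5
obs=[(t,A((568,155)),(.125,.0435,.045)),(t,A((706,157)),(.125,-.0435,.045)),(t,A((677,178)),(.12,-.0385,.005)),(t,A((700,508)),(-.085,-.0385,.005)),(t,A((760,562)),(-.125,-.0435,.075)),(t,A((605,563)),(-.125,.0435,.075)),
(s,D((288,208)),(-.125,-.0435,.075)),(s,D((418,138)),(-.125,.0435,.075))]
def W(p,l):
    C,S=np.cos(p[2]),np.sin(p[2]);return [p[0]+C*l[0]-S*l[1],p[1]+S*l[0]+C*l[1],l[2]]
F=lambda p:np.concatenate([proj(f,W(p,l))[0]-uv for f,uv,l in obs])
r=least_squares(F,[.517,-.3335,-.03],loss="soft_l1")
print(r.x,np.degrees(r.x[2]),F(r.x).round(1).reshape(-1,2).tolist())
# balls from scene
print("balls scene",unproj(s,[D(x) for x in[(434,250),(458,290),(401,322),(420,365)]],.02).round(4).tolist())
# scoop from scene: 
for d in bot.look_for("ball0",s)[:6]:
    b=d["bbox"];print(np.round(b),round(d["confidence"],2),unproj(s,[(b[0]+b[2])/2,(b[1]+b[3])/2],.02).round(4)[0])
```

```text
[ 0.51738168 -0.3399072  -0.02363099] -1.3539557833447597 [[-0.4, -1.0], [0.8, -1.2], [-0.1, -0.4], [-0.3, -0.6], [0.2, 0.8], [0.5, 0.4], [-0.0, -0.9], [-0.3, -1.0]]
balls scene [[0.4404, -0.3197, 0.02], [0.4762, -0.3209, 0.02], [0.4743, -0.3595, 0.02], [0.5084, -0.3633, 0.02]]
[139. 282. 156. 296.] 0.44 [ 0.4456 -0.3246  0.02  ]
[140. 309. 154. 320.] 0.43 [ 0.5088 -0.3577  0.02  ]
[132. 301. 147. 313.] 0.42 [ 0.4792 -0.3624  0.02  ]
```

Tray fit is good (centre (.517,-.340), yaw -1.4°) and the balls agree in both views to about 3 mm. Next I go above the scoop handle.

```bash
R='[0,0,17.3,44.2,-38.9,0,8.54]'; python3 -m jog '[[0,0,17.3,44.2,-38.9,0,8.54],[0,0,17.3,44.2,-38.9,0,8.54],[0,0,17.3,44.2,-38.9,0,8.54],[0,0,17.3,44.2,-38.9,0,8.54],[0,0,17.3,44.2,-38.9,0,8.54],[0,0,17.3,44.2,-38.9,0,8.54],[0,0,17.3,44.2,-38.9,0,8.54],[0,0,17.3,44.2,-38.9,0,8.54],[0,0,17.3,44.2,-38.9,0,8.54],[0,0,17.3,44.2,-38.9,0,8.54],[0,0,17.3,44.2,-38.9,0,8.54],[0,0,17.3,44.2,-38.9,0,8.54]]'
python3 -m jog '[[0,0,0,0,0,0,8.54],[0,0,0,0,0,0,8.54]]'
cat >> h.py <<'E'
def show(tag=""):
    from scipy.spatial.transform import Rotation as Ro
    s=bot.get_state();M=Ro.from_quat(s["ee_rot"]).as_matrix()
    print(tag,"t",round(s["time_s"],2),"tcp",s["tcp_pos"].round(4),"y",M[:,1].round(3),"z",M[:,2].round(3),"F",s["force"].round(1),"w",round(s["width"]*85.4,1),"ff",round(s["finger_force"],1),"q",s["q"].round(2))
E
python3 - <<'E'
from h import *
show()
s=bot.grab_frame("scene")
hb=[.6615,.1961];y=np.radians(-3.3);o=np.array(hb)-.043*np.array([np.cos(y),np.sin(y)])
st=bot.get_state();p=st["tcp_pos"]
cv=[(box(o,y,.033,.053,-.018,.018,.133),(0,0,255)),(box(o,y,-.045,.033,-.036,.036,.005),(0,255,0)),([p,[p[0],p[1],.133]],(0,255,255)),(box([.6133,.1949],np.radians(-5.7),-.065,.065,-.055,.055,.003),(255,0,255))]
cv2.imwrite("pics/e.png",over(s,(280,150,420,270),5,cv))
E
```

```text
time_s: 2.85
tcp_pos: [0.6631, 0.1942, 0.2313]
ee_rot: [0.029, 1.0, 0.0, 0.0]
force: [0.6, 1.0, -0.9]
width: 1.001
finger_force: 0.0
time_s: 3.05
tcp_pos: [0.6617, 0.1954, 0.2307]
ee_rot: [0.029, 1.0, 0.0, -0.0]
force: [0.4, 0.5, 0.2]
width: 1.004
finger_force: 0.0
 t 3.05 tcp [0.6617 0.1954 0.2307] y [0.059 0.998 0.   ] z [-0.001  0.    -1.   ] F [0.4 0.5 0.2] w 85.7 ff 0.0 q [ 0.19  0.59  1.38  0.    1.17 -1.32]
```

View pics/e.png

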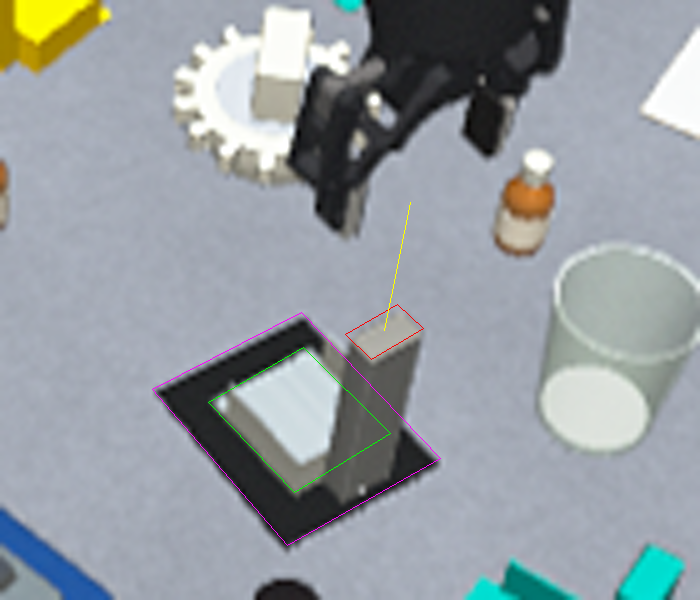

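The red/green overlay lies on the grey scoop (handle top at about (384,333)) and the tool line meets it. I'll descend and grip.

```bash
python3 -m jog '[[0,0,0,0,0,-5,8.54],[0,0,0,0,0,-10,8.54],[0,0,0,0,0,-13,8.54],[0,0,0,0,0,-14,8.54],[0,0,0,0,0,-14,8.54],[0,0,0,0,0,-14,3],[0,0,0,0,0,-14,3],[0,0,0,0,0,-14,3],[0,0,0,0,0,-14,3],[0,0,0,0,0,-14,3],[0,0,0,0,0,-14,3],[0,0,0,0,0,-14,3]]' 100
python3 - <<'E'
from h import *
show()
E
```

```text
time_s: 4.3
tcp_pos: [0.662, 0.1965, 0.0929]
ee_rot: [0.028, 1.0, 0.0, 0.001]
force: [0.0, 1.1, 6.3]
width: 0.408
finger_force: 98.6
 t 4.3 tcp [0.662  0.1965 0.0929] y [0.057 0.998 0.001] z [ 0.002  0.001 -1.   ] F [0.  1.1 6.3] w 34.9 ff 98.6 q [ 0.19  0.73  1.51  0.    0.9  -1.32]
```

```bash
python3 -m jog '[[0,0,0,0,0,3,3],[0,0,0,0,0,7,3],[0,0,0,0,0,12,3],[0,0,0,0,0,16,3],[0,0,0,0,0,20,3],[0,0,0.5,-1,-4,20,3],[0,0,1,-2,-8,20,3],[0,0,1.9,-4.2,-12,20,3],[0,0,1.9,-4.2,-16,20,3],[0,0,1.9,-4.2,-20,20,3],[0,0,1.9,-4.2,-24,20,3],[0,0,1.9,-4.2,-28,20,3]]'
python3 -m jog '[[0,0,0,0,-4,0,3],[0,0,0,0,-8,0,3],[0,0,0,0,-12,0,3],[0,0,0,0,-16,0,3],[0,0,0,0,-20,0,3],[0,0,0,0,-24,0,3],[0,0,0,0,-25.9,0,3],[0,0,0,0,-25.9,-4,3],[0,0,0,0,-25.9,-8,3],[0,0,0,0,-25.9,-11,3],[0,0,0,0,-25.9,-13,3],[0,0,0,0,-25.9,-13,3]]'
python3 - <<'E'
from h import *
show()
s=bot.grab_frame("scene");t=bot.grab_frame("top")
p=bot.get_state()["tcp_pos"];y=np.radians(-1.35);o=p[:2]-.043*np.array([np.cos(y),np.sin(y)]);zb=p[2]-.09
T=[.5174,-.3399]
cv=[(box(o,y,-.045,.033,-.036,.036,zb),(0,255,0)),(box(o,y,-.033,.033,-.036,.036,zb+.03),(0,255,0)),(box(o,y,.033,.053,-.018,.018,zb+.13),(0,0,255)),(box(T,y,-.12,.12,-.0385,.0385,.045),(0,255,255))]
cv2.imwrite("pics/f.png",np.hstack([over(t,(390,130,490,270),4,cv),over(s,(100,220,200,360),4,cv)]))
E
```

```text
time_s: 5.5
tcp_pos: [0.619, -0.0854, 0.2918]
ee_rot: [0.012, 1.0, 0.0, 0.0]
force: [1.3, 0.2, -1.7]
width: 0.409
finger_force: 100.1
time_s: 6.7
tcp_pos: [0.6185, -0.3416, 0.1584]
ee_rot: [0.012, 1.0, 0.002, -0.002]
force: [-0.4, -0.1, -1.7]
width: 0.406
finger_force: 99.8
 t 6.7 tcp [ 0.6185 -0.3416  0.1584] y [0.024 1.    0.003] z [-0.004  0.003 -1.   ] F [-0.4 -0.1 -1.7] w 34.7 ff 99.8 q [-0.6   0.68  1.41  0.    1.06 -2.15]
```

View pics/f.png

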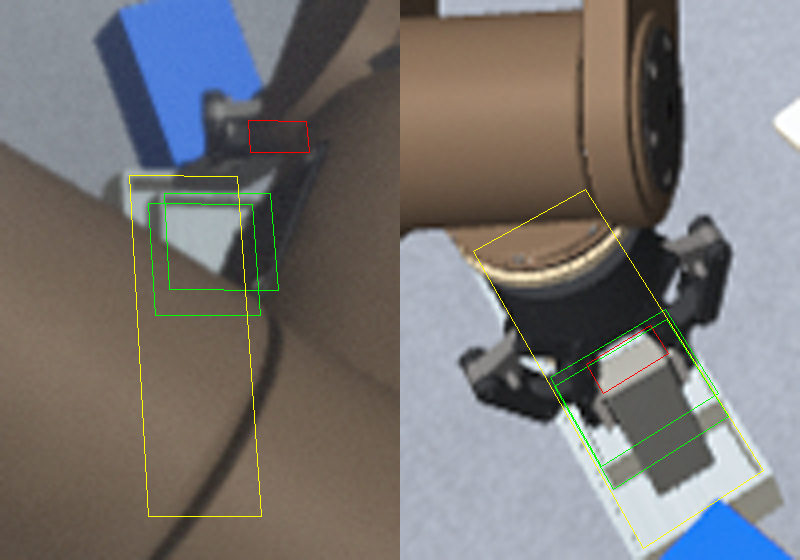

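```bash
python3 -m jog '[[0,0,0,0.15,-0.05,-1,3],[0,0,0,0.15,-0.05,-2,3],[0,0,0,0.15,-0.05,-3,3],[0,0,0,0.15,-0.05,-4,3],[0,0,0,0.15,-0.05,-5,3],[0,0,0,0.15,-0.05,-5.6,3],[0,0,0,0.15,-0.05,-5.6,3]]'
python3 -m jog '[[0,0,0,0,0,-0.3,3],[0,0,0,0,0,-0.6,3],[0,0,0,0,0,-0.6,3]]'
python3 - <<'E'
from h import *
show()
E
```

```text
time_s: 7.5
tcp_pos: [0.6206, -0.3431, 0.1041]
ee_rot: [0.012, 1.0, 0.0, -0.001]
force: [-0.4, 0.7, -1.9]
width: 0.409
finger_force: 100.1
time_s: 7.8
tcp_pos: [0.6209, -0.3432, 0.0992]
ee_rot: [0.012, 1.0, 0.0, -0.0]
force: [-0.1, 0.7, -2.8]
width: 0.408
finger_force: 100.1
 t 7.8 tcp [ 0.6209 -0.3432  0.0992] y [0.024 1.    0.   ] z [-0.  0. -1.] F [-0.1  0.7 -2.8] w 34.8 ff 100.1 q [-0.6   0.74  1.45  0.    0.95 -2.15]
```

```bash
python3 -m jog '[[0,0,0,0,0,-0.2,3],[0,0,0,0,0,-0.3,3],[0,0,0,0,0,-0.3,3]]'; python3 -m jog '[[0,0,0,0,0,-0.1,3],[0,0,0,0,0,-0.2,3],[0,0,0,0,0,-0.2,3]]'
python3 - <<'E'
from h import *
show()
E
```

```text
time_s: 8.1
tcp_pos: [0.6209, -0.3432, 0.0962]
ee_rot: [0.012, 1.0, 0.0, -0.0]
force: [-0.6, 0.3, -2.3]
width: 0.409
finger_force: 100.1
time_s: 8.4
tcp_pos: [0.6212, -0.3433, 0.095]
ee_rot: [0.012, 1.0, -0.0, 0.0]
force: [-0.6, 1.6, 3.1]
width: 0.406
finger_force: 101.0
 t 8.4 tcp [ 0.6212 -0.3433  0.095 ] y [ 0.024  1.    -0.   ] z [ 0.001 -0.    -1.   ] F [-0.6  1.6  3.1] w 34.7 ff 101.0 q [-0.6   0.75  1.45  0.    0.94 -2.15]
```

```bash
python3 -m jog '[[0,0,0,-1,0.02,0,3],[0,0,0,-2,0.05,0,3],[0,0,0,-3,0.07,0,3],[0,0,0,-4,0.09,0,3],[0,0,0,-5,0.12,0,3],[0,0,0,-6,0.14,0,3],[0,0,0,-6.5,0.15,0,3],[0,0,0,-7,0.16,0,3],[0,0,0,-7.5,0.18,0,3],[0,0,0,-8,0.19,0,3],[0,0,0,-8.5,0.2,0,3],[0,0,0,-8.5,0.2,0,3]]'
python3 - <<'E'
from h import *
show()
s=bot.grab_frame("scene");save(s,"g.png",(100,210,220,330),4.5)
E
```

```text
time_s: 9.6
tcp_pos: [0.5354, -0.3416, 0.0949]
ee_rot: [0.012, 1.0, -0.0, 0.0]
force: [0.7, -1.0, 7.4]
width: 0.41
finger_force: 101.0
 t 9.6 tcp [ 0.5354 -0.3416  0.0949] y [ 0.024  1.    -0.001] z [ 0.001 -0.001 -1.   ] F [ 0.7 -1.   7.4] w 35.0 ff 101.0 q [-0.67  0.66  1.66 -0.    0.82 -2.22]
```

View pics/g.png

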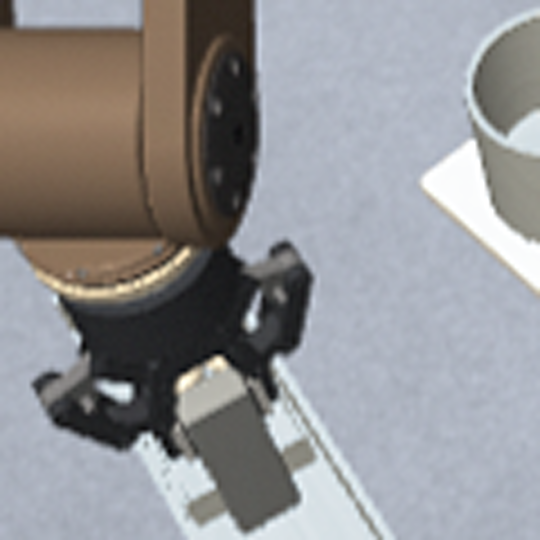

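```bash
python3 -m jog '[[0,0,0,-0.3,0.01,0,3],[0,0,0,-0.6,0.01,0,3],[0,0,0,-0.9,0.02,0,3],[0,0,0,-1.2,0.03,0,3],[0,0,0,-1.4,0.03,0,3],[0,0,0,-1.4,0.03,0,3]]'
python3 - <<'E'
from h import *
show()
s=bot.grab_frame("top")
print([(np.round(d["bbox"]),round(d["confidence"],2)) for d in bot.look_for("ball0",s)])
E
```

```text
time_s: 10.25
tcp_pos: [0.5218, -0.3412, 0.0949]
ee_rot: [0.012, 1.0, -0.0, 0.001]
force: [3.9, 0.8, 6.7]
width: 0.41
finger_force: 100.9
 t 10.25 tcp [ 0.5218 -0.3412  0.0949] y [ 0.024  1.    -0.001] z [ 0.001 -0.001 -1.   ] F [3.9 0.8 6.7] w 35.0 ff 100.9 q [-0.69  0.64  1.69  0.    0.8  -2.23]
[(array([366., 128., 385., 142.]), 0.64), (array([419., 170., 452., 198.]), 0.5)]
```

```bash
python3 -m jog '[[0,4,0,-0.1,0,0.05,3],[0,8,0,-0.25,0.01,0.1,3],[0,12,0,-0.4,0.01,0.1,3],[0,16,0,-0.55,0.01,0.1,3],[0,20,0,-0.75,0.02,0.1,3],[0,20,0,-0.75,0.02,0.1,3],[0,20,0,-0.75,0.02,0.1,3]]'
python3 - <<'E'
from h import *
show()
E
python3 -m jog '[[0,4,0,0.1,0,1,3],[0,8,0,0.2,0,2,3],[0,10,0,0.5,0,4,3],[0,10,0,0.5,0,7,3],[0,10,0,0.5,0,10,3],[0,10,0,0.5,0,14,3],[0,10,0,0.5,0,17,3],[0,10,0,0.5,0,20,3],[0,10,0,0.5,0,20,3]]'
python3 - <<'E'
from h import *
show()
s=bot.grab_frame("scene");t=bot.grab_frame("top")
cv2.imwrite("pics/i.png",np.hstack([over(t,(390,130,490,270),4,[]),over(s,(80,190,180,330),4,[])]))
E
```

```text
time_s: 11.05
tcp_pos: [0.5137, -0.3405, 0.0945]
ee_rot: [0.012, 0.985, -0.001, -0.174]
force: [0.8, -0.6, -3.5]
width: 0.408
finger_force: 100.1
 t 11.05 tcp [ 0.5137 -0.3405  0.0945] y [ 0.022  1.    -0.007] z [-0.342  0.001 -0.94 ] F [ 0.8 -0.6 -3.5] w 34.8 ff 100.1 q [-0.61  0.74  1.51 -0.21  1.18 -2.05]
time_s: 11.95
tcp_pos: [0.5196, -0.3413, 0.2989]
ee_rot: [0.012, 0.967, -0.004, -0.255]
force: [-0.0, 0.8, -3.9]
width: 0.407
finger_force: 100.5
 t 11.95 tcp [ 0.5196 -0.3413  0.2989] y [ 0.021  1.    -0.015] z [-0.494 -0.002 -0.869] F [-0.   0.8 -3.9] w 34.7 ff 100.5 q [-0.58  0.62  1.22 -0.28  1.74 -2.11]
```

View pics/i.png

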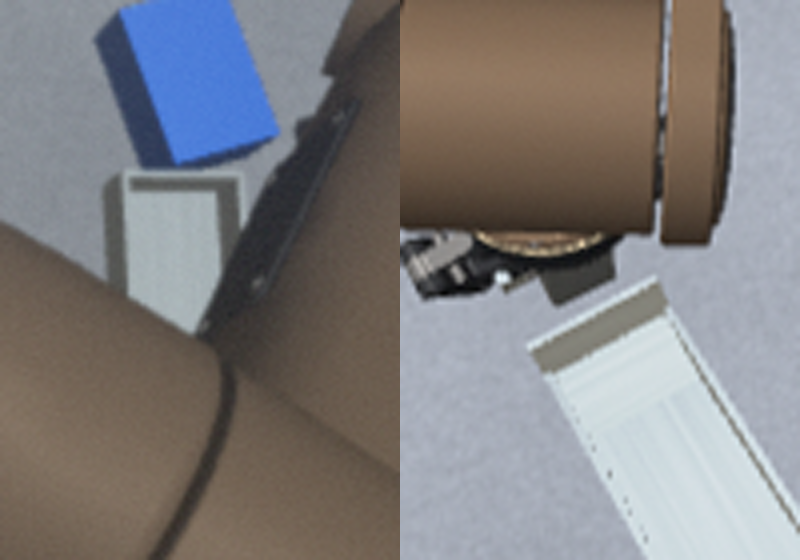

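Tray is empty in the scene view (right half, floor clear), and the wrist load rose by about 2 N, which matches four balls. Before dumping I check reachability with an arm model fitted to the recorded states.

```bash
cat > kin.py <<'E'
from h import *
from scipy.optimize import least_squares
from scipy.spatial.transform import Rotation as Ro
Q=np.array([[1.10641,.49154,1.55947,0,1.09168,-.10558],[.19,.59,1.38,0,1.17,-1.32],[.19,.73,1.51,0,.9,-1.32],[-.6,.68,1.41,0,1.06,-2.15],[-.6,.75,1.45,0,.94,-2.15],[-.67,.66,1.66,0,.82,-2.22],[-.69,.64,1.69,0,.8,-2.23],[-.61,.74,1.51,-.21,1.18,-2.05],[-.58,.62,1.22,-.28,1.74,-2.11]])
P=np.array([[.2193,.585,.2307],[.6617,.1954,.2307],[.662,.1965,.0929],[.6185,-.3416,.1584],[.6212,-.3433,.095],[.5354,-.3416,.0949],[.5218,-.3412,.0949],[.5137,-.3405,.0945],[.5196,-.3413,.2989]])
Ry=lambda a:Ro.from_euler('y',a);Rz=lambda a:Ro.from_euler('z',a)
def fk(k,q):
    a,h,L1,bx,L2,L3=k
    R=Rz(q[0]);p=R.apply([a,0,h]);R=R*Ry(q[1]);p=p+R.apply([0,0,L1]);R=R*Ry(q[2])
    p=p+R.apply([bx,0,L2]);R=R*Rz(q[3])*Ry(q[4]);p=p+R.apply([0,0,L3]);return p,R*Rz(q[5])
r=least_squares(lambda k:np.r_[np.concatenate([fk(k,q)[0]-p for q,p in zip(Q,P)]),1e-3*(k-[0,.4,.4,0,.4,.3])],[0,.4,.4,0,.4,.3])
K=r.x
lo=np.array([-3.1,-.84,.05,-1.13,.06,-2.69]);hi=np.array([3.1,2.19,2.79,4.28,2.93,2.69])
def ik(p,Rt,q0):
    def F(q):
        x,R=fk(K,q);return np.r_[(x-p)*5,(Rt.inv()*R).as_rotvec()]
    s=least_squares(F,np.clip(q0,lo+.01,hi-.01),bounds=(lo,hi));return s.x,np.abs(s.fun).max()
E
python3 - <<'E'
from kin import *
print(K,np.abs(r.fun).max())
st=bot.get_state();q0=st["q"];print(fk(K,q0)[0],st["tcp_pos"],(Ro.from_quat(st["ee_rot"]).inv()*fk(K,q0)[1]).magnitude())
# scoop level ref: tool orientation at yaw 0 (scoop nose -x)
R0=Ro.from_quat([0.012,1,0,0])
jar=np.array([.4616,-.0881])
for yaw in(0,-30,-60,-90,30,60):
  for th in(-30,-45,-60):
    Y=Rz(np.radians(yaw));Rs=Y*Ry(np.radians(th))
    nose=np.r_[jar,.12]+Y.apply([.015,0,0]);tcp=nose-Rs.apply([-.088,0,-.09])
    q,e=ik(tcp,Rs*R0,q0);print(yaw,th,tcp.round(3),q.round(2),round(e,4))
E
```

```text
[ 0.01066497  0.08217825  0.48666552 -0.03738954  0.40728073  0.12779891] 0.0685964445313296
[ 0.5220165  -0.38011967  0.28777368] [ 0.5189922  -0.34075595  0.29453608] 1.5707963267948963
0 -30 [ 0.508 -0.088  0.242] [-0.2   0.19  2.01  0.23  0.44 -0.35] 0.0
0 -45 [ 0.475 -0.088  0.246] [-0.23  0.1   2.17  0.98  0.19 -1.1 ] 0.0
0 -60 [ 0.443 -0.088  0.241] [-0.26  0.04  2.32  2.4   0.34 -2.54] 0.0
-30 -30 [ 0.502 -0.111  0.242] [-0.18  0.19  2.01 -0.38  0.48  0.67] 0.0
-30 -45 [ 0.473 -0.095  0.246] [-0.13  0.1   2.16 -1.12  0.31  1.42] 0.0
-30 -60 [ 0.445 -0.079  0.241] [-0.11  0.02  2.21 -1.13  0.29  1.42] 0.2334
-60 -30 [ 0.485 -0.128  0.242] [-0.16  0.2   2.   -0.64  0.71  1.36] 0.0
-60 -45 [ 0.468 -0.1    0.246] [-0.05  0.15  2.1  -1.09  0.73  1.81] 0.0
-60 -60 [ 0.452 -0.072  0.241] [ 0.05  0.13  2.12 -1.13  0.89  1.92] 0.1918
-90 -30 [ 0.462 -0.134  0.242] [ 0.07  0.26  2.23 -1.13  0.86 -2.69] 1.1042
-90 -45 [ 0.462 -0.102  0.246] [ 0.16  0.32  2.23 -1.13  1.16 -2.69] 1.0527
-90 -60 [ 0.462 -0.069  0.241] [ 0.23  0.4   2.22 -1.13  1.42 -2.69] 0.9641
30 -30 [ 0.502 -0.065  0.242] [-0.21  0.19  2.    0.6   0.63 -1.15] 0.0
30 -45 [ 0.473 -0.081  0.246] [-0.31  0.13  2.12  1.13  0.62 -1.68] 0.0
30 -60 [ 0.445 -0.098  0.241] [-0.41  0.11  2.24  1.58  0.77 -2.16] 0.0
60 -30 [ 0.485 -0.048  0.242] [-0.22  0.21  1.98  0.66  0.9  -1.65] 0.0
60 -45 [ 0.468 -0.076  0.246] [-0.35  0.2   2.04  0.97  1.01 -1.96] 0.0
60 -60 [ 0.452 -0.105  0.241] [-0.47  0.23  2.09  1.2   1.18 -2.21] 0.0
```

```bash
sed -i 's/return p,R\*Rz(q\[5\])/return p,R*Rz(q[5]+np.pi\/2)/; s/R=R\*Rz(q\[3\])\*Ry/R=R*Rz(-q[3])*Ry/' kin.py
cat > t.py <<'E'
from kin import *
print(K.round(3),np.abs(r.fun).max())
st=bot.get_state();q0=st["q"];print(fk(K,q0)[0],st["tcp_pos"],(Ro.from_quat(st["ee_rot"]).inv()*fk(K,q0)[1]).magnitude())
R0=Ro.from_quat([0.012,1,0,0])
jar=np.array([.4616,-.0881])
for yaw in(0,-30,-60,30,60):
  q=q0
  for th in(20,0,-15,-30,-45,-55):
    Y=Rz(np.radians(yaw));Rs=Y*Ry(np.radians(th))
    nose=np.r_[jar,.12]+Y.apply([.015,0,0]);tcp=nose-Rs.apply([-.088,0,-.09])
    q,e=ik(tcp,Rs*R0,q);print(yaw,th,tcp.round(3),q.round(2),round(e,4))
E
python3 t.py
```

```text
[ 0.009  0.103  0.504 -0.023  0.408  0.15 ] 0.06817641790341766
[ 0.55957607 -0.31481873  0.28887823] [ 0.5189922  -0.34075595  0.29453608] 0.5563703561249937
0 20 [ 0.59  -0.088  0.174] [-0.14  0.6   1.55  0.05  1.34 -1.66] 0.0
0 0 [ 0.565 -0.088  0.21 ] [-0.15  0.42  1.72  0.    1.   -1.7 ] 0.0
0 -15 [ 0.538 -0.088  0.23 ] [-0.17  0.3   1.87 -0.07  0.72 -1.77] 0.0
0 -30 [ 0.508 -0.088  0.242] [-0.2   0.18  2.03 -0.24  0.42 -1.94] 0.0
0 -45 [ 0.475 -0.088  0.246] [-0.23  0.1   2.19 -0.99  0.18 -2.69] 0.0155
0 -55 [ 0.453 -0.088  0.244] [-0.21  0.04  2.24 -1.02  0.1  -2.69] 0.144
-30 20 [ 0.573 -0.152  0.174] [-0.28  0.59  1.56 -0.08  1.33 -1.34] 0.0
-30 0 [ 0.551 -0.14   0.21 ] [-0.25  0.42  1.73 -0.    0.99 -1.27] 0.0
-30 -15 [ 0.528 -0.126  0.23 ] [-0.21  0.29  1.87  0.12  0.73 -1.16] 0.0
-30 -30 [ 0.502 -0.111  0.242] [-0.17  0.19  2.03  0.4   0.46 -0.87] 0.0
-30 -45 [ 0.473 -0.095  0.246] [-0.11  0.11  2.19  1.22  0.31 -0.04] 0.0
-30 -55 [ 0.454 -0.084  0.244] [-0.06  0.08  2.29  1.9   0.39  0.65] 0.0
-60 20 [ 0.526 -0.199  0.174] [-0.42  0.52  1.68 -0.22  1.23 -1.02] 0.0
-60 0 
[... 521 characters left out ...]
 [-0.14  0.28  1.89 -0.23  0.77 -2.36] 0.0
30 -30 [ 0.502 -0.065  0.242] [-0.22  0.2   2.01 -0.57  0.63 -2.69] 0.0216
30 -45 [ 0.473 -0.081  0.246] [-0.25  0.12  2.08 -0.66  0.54 -2.69] 0.1943
30 -55 [ 0.454 -0.092  0.244] [-0.26  0.07  2.13 -0.72  0.49 -2.69] 0.3167
60 20 [0.526 0.023 0.174] [ 0.12  0.45  1.81  0.31  1.12 -2.3 ] 0.0
60 0 [0.513 0.001 0.21 ] [ 0.    0.32  1.87  0.    0.94 -2.59] 0.0
60 -15 [ 0.5   -0.022  0.23 ] [-0.07  0.25  1.92 -0.18  0.87 -2.69] 0.0858
60 -30 [ 0.485 -0.048  0.242] [-0.13  0.19  1.95 -0.31  0.83 -2.69] 0.2304
60 -45 [ 0.468 -0.076  0.246] [-0.19  0.15  1.98 -0.43  0.81 -2.69] 0.38
60 -55 [ 0.457 -0.095  0.244] [-0.24  0.13  1.99 -0.53  0.82 -2.69] 0.4751
```

```bash
sed -i 's/return p,R\*Rz/return p,R*Rz/; s/R=R\*Rz(-q\[3\])\*Ry/R=R*Rz(q[3])*Ry/; s/a,h,L1,bx,L2,L3=k/a,h,L1,bx,L2,L3,d1,d2,c=k/; s/R.apply(\[bx,0,L2\])/R.apply([bx,d1,L2])/; s/R.apply(\[0,0,L3\])/R.apply([c,d2,L3])/; s/\[0,.4,.4,0,.4,.3\]/[0,.4,.4,0,.4,.3,.07,0,0]/g' kin.py
python3 t.py
```

```text
[0.021 0.188 0.582 0.038 0.415 0.244 0.01  0.057 0.026] 0.002881150848286773
[ 0.5219838  -0.33918802  0.29143147] [ 0.5189922  -0.34075595  0.29453608] 3.3416777084888057e-16
0 20 [ 0.59  -0.088  0.174] [-0.23  0.65  1.49 -0.08  1.35 -1.74] 0.0
0 0 [ 0.565 -0.088  0.21 ] [-0.27  0.44  1.72 -0.    0.98 -1.82] 0.0
0 -15 [ 0.538 -0.088  0.23 ] [-0.33  0.29  1.92  0.13  0.68 -1.97] 0.0
0 -30 [ 0.508 -0.088  0.242] [-0.4   0.18  2.19  0.62  0.35 -2.49] 0.0
0 -45 [ 0.475 -0.088  0.246] [-0.38  0.08  2.33  0.86  0.18 -2.69] 0.161
0 -55 [ 0.453 -0.088  0.244] [-0.35  0.02  2.38  0.9   0.09 -2.69] 0.2893
-30 20 [ 0.573 -0.152  0.174] [-0.39  0.64  1.52  0.05  1.33 -1.43] 0.0
-30 0 [ 0.551 -0.14   0.21 ] [-0.37  0.43  1.73 -0.    0.98 -1.39] 0.0
-30 -15 [ 0.528 -0.126  0.23 ] [-0.33  0.29  1.9  -0.08  0.7  -1.3 ] 0.0
-30 -30 [ 0.502 -0.111  0.242] [-0.27  0.17  2.05 -0.31  0.42 -1.04] 0.0
-30 -45 [ 0.473 -0.095  0.246] [-0.07  0.11  2.18 -1.13  0.33 -0.1 ] 0.0255
-30 -55 [ 0.454 -0.084  0.244] [-0.06  0.06  2.21 -1.13  0.32 -0.1 ] 0.1822
-60 20 [ 0.526 -0.199  0.174] [-0.55  0.58  1.66  0.17 
[... 557 characters left out ...]
.32  0.29  1.95  0.29  0.74 -2.59] 0.0
30 -30 [ 0.502 -0.065  0.242] [-0.37  0.2   2.07  0.44  0.62 -2.69] 0.1415
30 -45 [ 0.473 -0.081  0.246] [-0.4   0.12  2.16  0.51  0.53 -2.69] 0.3339
30 -55 [ 0.454 -0.092  0.244] [-0.42  0.08  2.21  0.55  0.46 -2.69] 0.467
60 20 [0.526 0.023 0.174] [ 0.06  0.51  1.73 -0.32  1.13 -2.36] 0.0
60 0 [0.513 0.001 0.21 ] [-0.12  0.36  1.85 -0.02  0.93 -2.69] 0.0134
60 -15 [ 0.5   -0.022  0.23 ] [-0.18  0.28  1.92  0.08  0.85 -2.69] 0.1701
60 -30 [ 0.485 -0.048  0.242] [-0.25  0.22  1.97  0.16  0.8  -2.69] 0.3454
60 -45 [ 0.468 -0.076  0.246] [-0.32  0.18  2.02  0.25  0.76 -2.69] 0.5287
60 -55 [ 0.457 -0.095  0.244] [-0.37  0.16  2.04  0.31  0.75 -2.69] 0.6503
```

Model now fits to about 3 mm. I will dump with the scoop yawed -60° (coming from the -y side) and tilted to -45°, which is in range. First I yaw and move beside the jar, keeping the nose up.

```bash
python3 -m jog '[[0,0,-3,0,0.7,0,3],[0,0,-8,0.1,1.8,0,3],[0,0,-14,0.2,3.2,-0.5,3],[0,0,-20,0.3,4.6,-1,3],[0,0,-26,0.4,6,-1.5,3],[0,0,-32,0.5,7.4,-2,3],[0,0,-38,0.6,8.8,-3,3],[0,0,-44,0.7,10.2,-4,3],[0,0,-50,0.8,11.6,-5,3],[0,0,-55,0.9,12.7,-6,3],[0,0,-58.6,1,13.5,-6,3],[0,0,-58.6,1,13.5,-6,3]]'
cat > dump.py <<'E'
from kin import *
show()
st=bot.get_state();p0=st["tcp_pos"];Rc=Ro.from_quat(st["ee_rot"]);R0=Ro.from_quat([0.012,1,0,0])
jar=np.array([.4616,-.0881]);Y=Rz(np.radians(-60))
q=st["q"]
print("scoop rot now",(Rc*R0.inv()).as_euler("ZYX",degrees=True))
for th,nz in((20,.17),(10,.15),(0,.14),(-7,.13),(-14,.125),(-20,.125),(-26,.125),(-32,.125),(-38,.125),(-44,.125)):
    Rs=Y*Ry(np.radians(th));nose=np.r_[jar,nz]+Y.apply([.015,0,0]);tcp=nose-Rs.apply([-.088,0,-.09])
    q,e=ik(tcp,Rs*R0,q);print(th,((Rs*R0)*Rc.inv()).as_rotvec(degrees=True).round(1),((tcp-p0)*100).round(1),q.round(2),round(e,3))
E
python3 dump.py
```

```text
time_s: 13.25
tcp_pos: [0.5285, -0.2052, 0.2334]
ee_rot: [0.483, 0.836, 0.124, -0.229]
force: [-0.3, 0.5, -3.1]
width: 0.406
finger_force: 100.7
 t 13.25 tcp [ 0.5285 -0.2052  0.2334] y [ 0.865  0.502 -0.013] z [-0.262  0.429 -0.865] F [-0.3  0.5 -3.1] w 34.7 ff 100.7 q [-0.58  0.59  1.47  0.21  1.57 -1.16]
scoop rot now [-58.7199953   30.15251681  -0.0867448 ]
20 [-8.7 -5.2 -1.3] [-0.3  0.6 -0.9] [-0.55  0.53  1.61  0.17  1.32 -1.12] 0.0
10 [-17.3 -10.3  -1.3] [-0.8  1.6 -1. ] [-0.51  0.45  1.69  0.1   1.15 -1.06] 0.0
0 [-25.9 -15.4  -1.3] [-1.5  2.8 -0.3] [-0.46  0.38  1.76  0.    1.   -0.96] 0.0
-7 [-31.9 -19.   -1.3] [-2.1  3.8 -0.3] [-0.41  0.33  1.82 -0.09  0.89 -0.85] 0.0
-14 [-37.9 -22.6  -1.2] [-2.8  4.9  0. ] [-0.35  0.29  1.87 -0.22  0.81 -0.71] 0.0
-20 [-43.1 -25.6  -1.2] [-3.3  5.9  0.6] [-0.29  0.25  1.91 -0.35  0.76 -0.56] 0.0
-26 [-48.3 -28.7  -1.2] [-4.   7.   1.1] [-0.21  0.22  1.94 -0.51  0.73 -0.37] 0.0
-32 [-53.4 -31.8  -1.2] [-4.6  8.1  1.5] [-0.13  0.21  1.98 -0.69  0.72 -0.15] 0.0
-38 [-58.6 -34.8  -1.1] [-5.2  9.2  1.7] [-0.04  0.21  2.02 -0.88  0.74  0.08] 0.0
-44 [-63.8 -37.9  -1.1] [-5.9 10.3  1.7] [ 0.06  0.22  2.06 -1.06  0.79  0.31] 0.0
```

```bash
python3 -m jog '[[-4.3,-2.6,-0.6,-0.1,0.3,-0.4,3],[-8.7,-5.2,-1.3,-0.3,0.6,-0.9,3],[-17.3,-10.3,-1.3,-0.8,1.6,-1,3],[-25.9,-15.4,-1.3,-1.5,2.8,-0.3,3],[-31.9,-19,-1.3,-2.1,3.8,-0.3,3],[-37.9,-22.6,-1.2,-2.8,4.9,0,3],[-43.1,-25.6,-1.2,-3.3,5.9,0.6,3],[-48.3,-28.7,-1.2,-4,7,1.1,3],[-53.4,-31.8,-1.2,-4.6,8.1,1.5,3],[-58.6,-34.8,-1.1,-5.2,9.2,1.7,3],[-63.8,-37.9,-1.1,-5.9,10.3,1.7,3],[-63.8,-37.9,-1.1,-5.9,10.3,1.7,3]]'
python3 -m jog '[[0,0,0,0,0,0,3],[0,0,0,0,0,0,3],[0,0,0,0,0,0,3],[0,0,0,0,0,0,3],[0,0,0,0,0,0,3]]'
python3 - <<'E'
from h import *
show()
s=bot.grab_frame("scene");t=bot.grab_frame("top")
cv2.imwrite("pics/j.png",np.hstack([over(t,(300,140,400,260),4,[]),over(s,(170,190,270,310),4,[])]))
print([(np.round(d["bbox"]),round(d["confidence"],2)) for f in(s,t) for d in bot.look_for("ball0",f)])
E
```

```text
time_s: 14.45
tcp_pos: [0.4713, -0.0964, 0.2635]
ee_rot: [0.476, 0.8, -0.182, 0.317]
force: [0.4, -0.6, -3.2]
width: 0.412
finger_force: 101.0
time_s: 14.95
tcp_pos: [0.4731, -0.0993, 0.2648]
ee_rot: [0.475, 0.8, -0.183, 0.318]
force: [-0.0, -0.3, -1.7]
width: 0.406
finger_force: 101.0
 t 14.95 tcp [ 0.4731 -0.0993  0.2648] y [0.877 0.481 0.009] z [ 0.334 -0.595 -0.731] F [-0.  -0.3 -1.7] w 34.7 ff 101.0 q [-0.03  0.21  2.14 -1.13  0.7   0.34]
[(array([231., 235., 241., 241.]), 0.6), (array([224., 231., 232., 240.]), 0.39)]
```

View pics/j.png

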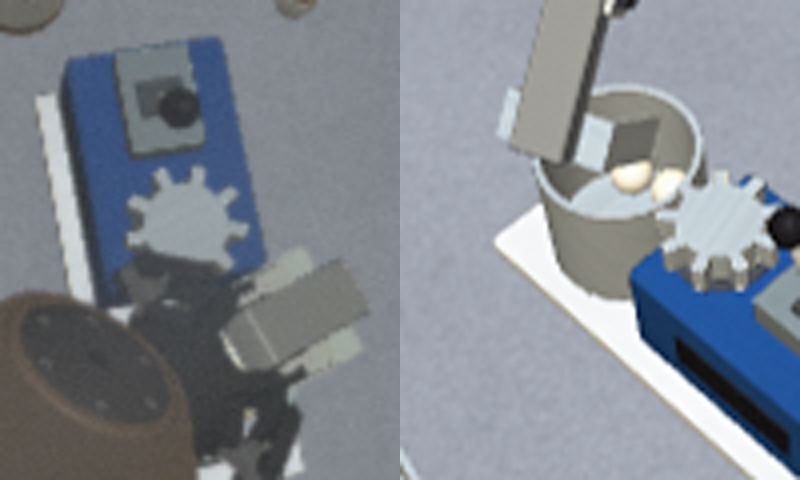

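The jar holds balls (scene, about (630,178) and (668,185)) and the load is back to the empty scoop's weight. I back out, level the scoop and take it to the mat.

```bash
python3 -m jog '[[5,3,0,0,0,2,3],[10,6,0,0,0,5,3],[16,9,0,0.2,-1,8,3],[22,12.5,0,0.5,-2,8,3],[28,16,0,1,-3,8,3],[34,19,0,2,-4,8,3],[38,21.5,0,3,-4,8,3],[38,21.5,0,5,-4,8,3],[38,21.5,0,5,-4,8,3]]'
python3 - <<'E'
from kin import *
show()
st=bot.get_state();p0=st["tcp_pos"];Rc=Ro.from_quat(st["ee_rot"])
t=bot.grab_frame("top");s=bot.grab_frame("scene")
print([(np.round(d["bbox"]),round(d["confidence"],2)) for f in(s,t) for d in bot.look_for("ball0",f)])
Rt=Rz(np.radians(-4))*Ro.from_quat([0,1,0,0])
print((Rt*Rc.inv()).as_rotvec(degrees=True),(np.array([.6563,.193,.2])-p0)*100, ik(np.array([.6563,.193,.2]),Rt,st["q"]))
save(t,"k.png",(300,170,420,260),5)
E
```

```text
time_s: 16.05
tcp_pos: [0.5244, -0.1397, 0.3439]
ee_rot: [0.511, 0.86, 0.002, -0.006]
force: [-0.5, -0.0, -3.3]
width: 0.413
finger_force: 100.9
 t 16.05 tcp [ 0.5244 -0.1397  0.3439] y [ 0.878  0.478 -0.003] z [-0.008  0.009 -1.   ] F [-0.5 -0.  -3.3] w 35.3 ff 100.9 q [-0.38  0.28  1.59  0.01  1.28 -0.88]
[(array([233., 235., 241., 239.]), 0.5), (array([355., 224., 360., 232.]), 0.57), (array([332., 229., 342., 239.]), 0.38)]
[-0.24928612 -0.67139958 57.44553342] [ 13.18620274  33.27060913 -14.3911129 ] (array([ 1.88170867e-01,  6.06839610e-01,  1.43486953e+00, -1.94073992e-17,
        1.09988351e+00, -1.31281229e+00]), np.float64(2.7755575615628914e-15))
```

View pics/k.png

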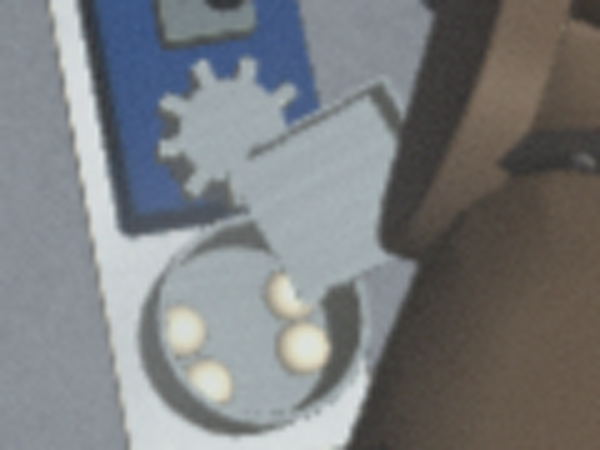

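All four balls lie in the jar ((185,330), (210,380), (290,295), (303,345)) and the scoop is empty. Next is the mat.

```bash
python3 -m jog '[[0,0,4,0.5,1.5,0,3],[0,0,10,2,4,0,3],[0,0,16,3.5,7.5,0,3],[0,0,23,5,11,0,3],[0,0,30,7,15,0,3],[0,0,37,9,19,0,3],[0,0,44,10.5,23,0,3],[0,0,50,12,27,0,3],[0,0,55,12.8,30.5,0,3],[0,-0.5,57.4,13.2,32.5,0,3],[0,-0.7,57.4,13.2,33.3,-4,3],[0,-0.7,57.4,13.2,33.3,-9,3]]'
python3 -m jog '[[0,0,0,0,0,-4,3],[0,0,0,0,0,-8,3],[0,0,0,0,0,-11,3],[0,0,0,0,0,-13,3],[0,0,0,0,0,-13,3],[0,0,0,0,0,-13,3]]'
python3 - <<'E'
from h import *
show()
E
```

```text
time_s: 17.45
tcp_pos: [0.6551, 0.1956, 0.2562]
ee_rot: [0.034, 0.999, 0.003, 0.002]
force: [0.4, -0.1, -2.5]
width: 0.413
finger_force: 101.1
time_s: 18.05
tcp_pos: [0.6552, 0.194, 0.1258]
ee_rot: [0.035, 0.999, 0.002, -0.0]
force: [-0.0, 0.6, -2.5]
width: 0.409
finger_force: 100.8
 t 18.05 tcp [0.6552 0.194  0.1258] y [0.07  0.998 0.005] z [-0.     0.005 -1.   ] F [-0.   0.6 -2.5] w 34.9 ff 100.8 q [ 0.19  0.68  1.51  0.01  0.96 -1.31]
```

```bash
python3 -m jog '[[0,0,0,0,0,-1,3],[0,0,0,0,0,-2,3],[0,0,0,0,0,-2.8,3],[0,0,0,0,0,-3.1,3],[0,0,0,0,0,-3.25,3],[0,0,0,0,0,-3.25,3]]'
python3 -m jog '[[0,0,0,0,0,0,8.54],[0,0,0,0,0,0,8.54],[0,0,0,0,0,0,8.54],[0,0,0,0,0,0,8.54],[0,0,0,0,0,4,8.54],[0,0,0,0,0,8,8.54],[0,0,0,0,0,12,8.54],[0,0,0,0,0,16,8.54],[0,0,0,0,0,19,8.54],[0,0,0,0,0,19,8.54]]'
python3 - <<'E'
from h import *
show()
t=bot.grab_frame("top");s=bot.grab_frame("scene")
for n,f in(("t",t),("s",s)):
  for o in("scoop","cover","cover_grip"):print(n,o,[(np.round(d["bbox"]).tolist(),round(d["confidence"],2)) for d in bot.look_for(o,f)[:4]])
o=[.6133,.1955];y=np.radians(-4)
c=[.4312,.3435];cy=np.radians(-47.3)
cv=[(box(o,y,-.045,.033,-.036,.036,.005),(0,255,0)),(box(o,y,.033,.053,-.018,.018,.133),(0,0,255)),(circ([*c,.043],.066),(255,0,255)),(box(c,cy,-.03,.03,-.015,.015,.088),(0,0,255))]
cv2.imwrite("pics/l.png",np.hstack([over(t,(165,145,265,285),4,cv),over(s,(280,130,380,270),4,cv)]))
E
```

```text
time_s: 18.65
tcp_pos: [0.6553, 0.1942, 0.0933]
ee_rot: [0.035, 0.999, 0.002, -0.0]
force: [-0.4, -1.3, 7.5]
width: 0.409
finger_force: 102.1
time_s: 19.65
tcp_pos: [0.6561, 0.1945, 0.2872]
ee_rot: [0.035, 0.999, 0.003, 0.003]
force: [0.7, -0.0, -0.3]
width: 0.997
finger_force: 0.0
 t 19.65 tcp [0.6561 0.1945 0.2872] y [0.07  0.998 0.006] z [ 0.006  0.006 -1.   ] F [ 0.7 -0.  -0.3] w 85.1 ff 0.0 q [ 0.19  0.53  1.33  0.    1.27 -1.31]
t scoop [([92.0, 272.0, 149.0, 295.0], 0.79)]
t cover [([169.0, 228.0, 190.0, 275.0], 0.68), ([335.0, 244.0, 347.0, 248.0], 0.56)]
t cover_grip [([168.0, 230.0, 188.0, 273.0], 0.75), ([164.0, 187.0, 180.0, 202.0], 0.45)]
s scoop [([361.0, 256.0, 417.0, 296.0], 0.89), ([322.0, 212.0, 362.0, 249.0], 0.82), ([274.0, 131.0, 304.0, 165.0], 0.81), ([338.0, 124.0, 355.0, 143.0], 0.46)]
s cover [([314.0, 152.0, 356.0, 188.0], 0.95)]
s cover_grip [([314.0, 150.0, 356.0, 189.0], 0.92)]
```

View pics/l.png

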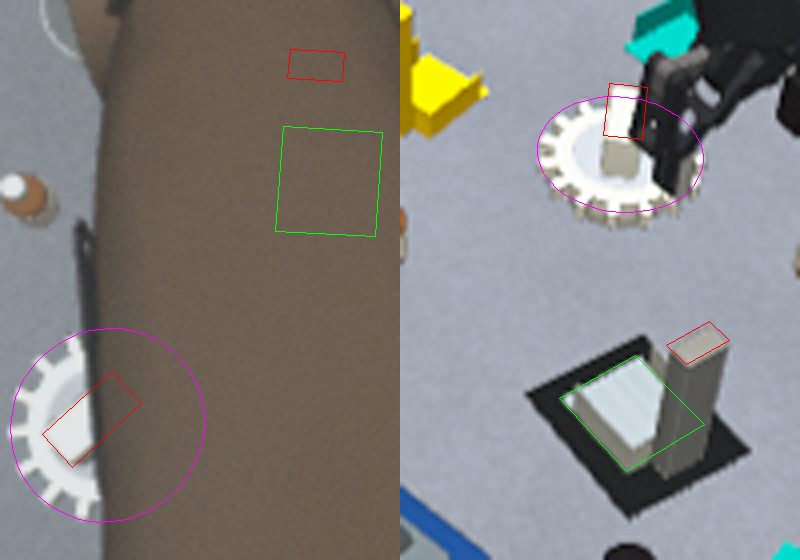

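Overlay shows the scoop standing on the mat, and the cover has not moved from my estimate (bar, yaw about -48°). I go above the cover, square to its bar.

```bash
python3 -m jog '[[0,0,-4,-2,1.5,0,8.54],[0,0,-10,-5,3,0,8.54],[0,0,-17,-9,5.5,0,8.54],[0,0,-24,-13,8,0,8.54],[0,0,-31,-17,11,0,8.54],[0,0,-38,-20.5,13.5,0,8.54],[0,0,-45,-22.4,14.9,0,8.54],[0,0,-45,-22.4,14.9,-4,8.54],[0,0,-45,-22.4,14.9,-8,8.54],[0,0,-45,-22.4,14.9,-12,8.54],[0,0,-45,-22.4,14.9,-14,8.54],[0,0,-45,-22.4,14.9,-14,8.54]]'
python3 - <<'E'
from h import *
show()
s=bot.grab_frame("scene")
for o in("cover","cover_grip"):print(o,[(np.round(d["bbox"]).tolist(),round(d["confidence"],2)) for d in bot.look_for(o,s)[:2]])
# white-pixel comparison of predicted bar / gear position vs. image in the scene view
from scipy.optimize import minimize
im=s["img"].astype(float);w=(im.min(2)>170).astype(float);g=cv2.GaussianBlur(w,(0,0),.8)
ys,xs=np.nonzero(w[145:195,305:365]);print("white bbox",xs.min()+305,xs.max()+305,ys.min()+145,ys.max()+145)
c=[.4312,.3435];p=np.vstack([circ([*c,.043],.066),circ([*c,.025],.066),box(c,np.radians(-48.5),-.03,.03,-.015,.015,.088)])
q=proj(s,p);print("pred bbox",q.min(0),q.max(0))
E
```

```text
time_s: 21.25
tcp_pos: [0.43, 0.3426, 0.1395]
ee_rot: [0.415, 0.91, 0.0, -0.001]
force: [-0.8, -0.6, -0.3]
width: 1.003
finger_force: 0.0
 t 21.25 tcp [0.43   0.3426 0.1395] y [ 0.755  0.656 -0.001] z [-0.002  0.001 -1.   ] F [-0.8 -0.6 -0.3] w 85.6 ff 0.0 q [ 0.55  0.5   1.84  0.    0.8  -0.17]
cover []
cover_grip [([313.0, 155.0, 357.0, 188.0], 0.74)]
white bbox 314 355 151 186
pred bbox [313.42255151 150.16991184] [355.22417051 186.50750354]
```

```bash
python3 -m jog '[[0,0,0,0.1,0.05,-3,8.54],[0,0,0,0.1,0.05,-6,8.54],[0,0,0,0.1,0.05,-8,8.54],[0,0,0,0.1,0.05,-8.9,8.54],[0,0,0,0.1,0.05,-8.9,8.54],[0,0,0,0.1,0.05,-8.9,2],[0,0,0,0.1,0.05,-8.9,2],[0,0,0,0.1,0.05,-8.9,2],[0,0,0,0.1,0.05,-8.9,2],[0,0,0,0.1,0.05,-8.9,2],[0,0,0,0.1,0.05,-8.9,2],[0,0,0,0.1,0.05,-8.9,2]]' 60
python3 - <<'E'
from h import *
show()
E
python3 -m jog '[[0,0,0,0,0,2,2],[0,0,0,0,0,6,2],[0,0,0,0,0,10,2],[0,0,0,0,0,14,2],[0,0,0,0,0,18,2],[0,0,0,0,0,18,2],[0,0,0,0,0,18,2]]'
python3 - <<'E'
from h import *
show()
E
```

```text
time_s: 22.6
tcp_pos: [0.4325, 0.344, 0.0542]
ee_rot: [0.415, 0.91, 0.003, 0.001]
force: [0.1, 0.2, 7.6]
width: 0.346
finger_force: 58.7
 t 22.6 tcp [0.4325 0.344  0.0542] y [0.755 0.656 0.006] z [ 0.004  0.005 -1.   ] F [0.1 0.2 7.6] w 29.6 ff 58.7 q [ 0.55  0.63  1.9   0.    0.61 -0.17]
time_s: 23.3
tcp_pos: [0.4317, 0.3435, 0.2333]
ee_rot: [0.415, 0.91, 0.002, 0.0]
force: [0.3, 0.5, -4.9]
width: 0.344
finger_force: 61.4
 t 23.3 tcp [0.4317 0.3435 0.2333] y [0.755 0.656 0.005] z [ 0.003  0.004 -1.   ] F [ 0.3  0.5 -4.9] w 29.4 ff 61.4 q [ 0.55  0.38  1.74  0.    1.01 -0.17]
```

```bash
python3 -m jog '[[0,0,0,0.3,-2,0,2],[0,0,0,0.6,-6,0,2],[0,0,0,0.9,-10,0,2],[0,0,0,1.2,-14.5,0,2],[0,0,0,1.5,-19,0,2],[0,0,0,1.8,-23.5,0,2],[0,0,0,2.1,-28,0,2],[0,0,0,2.4,-32.5,0,2],[0,0,0,2.7,-37,0,2],[0,0,0,3,-41,0,2],[0,0,0,3,-43.2,0,2],[0,0,0,3,-43.2,-1,2]]'
python3 -m jog '[[0,0,0,0,0,-2,2],[0,0,0,0,0,-3,2],[0,0,0,0,0,-3,2],[0,0,0,0,0,-3,2]]'
python3 - <<'E'
from h import *
from scipy.spatial.transform import Rotation as Ro
show()
st=bot.get_state();p=st["tcp_pos"]
s=bot.grab_frame("scene");zb=p[2]-.0542;c=p[:2]
print("pred cover at TCP: phi -49.4")
def gear(c,phi,z):
    a=np.radians(phi+24*np.arange(15));return np.c_[c[0]+.066*np.cos(a),c[1]+.066*np.sin(a),np.full(15,z)]
jar=[.4616,-.0881];a=np.radians(-15.2+40*np.arange(9))
pt=np.c_[.5576+.04*np.cos(a),-.0739+.04*np.sin(a),np.full(9,.13)]
im=over(s,(170,160,300,260),6,[(circ([*c,zb+.043],.066),(255,0,255)),(circ([*jar,.115],.0555),(0,255,0))])
for P,col in((gear(c,-49,zb+.043),(0,0,255)),(pt,(255,0,0))):
    for u in (proj(s,P)+.5-[170,160])*6:cv2.circle(im,tuple(np.int32(u)),3,col,-1)
cv2.imwrite("pics/m.png",im)
E
```

```text
time_s: 24.5
tcp_pos: [0.4618, -0.0907, 0.222]
ee_rot: [0.416, 0.909, 0.002, -0.0]
force: [0.5, -0.1, -3.8]
width: 0.343
finger_force: 61.2
time_s: 24.9
tcp_pos: [0.462, -0.0878, 0.193]
ee_rot: [0.414, 0.91, 0.002, -0.0]
force: [-0.1, -0.8, -4.4]
width: 0.342
finger_force: 61.0
 t 24.9 tcp [ 0.462  -0.0878  0.193 ] y [0.754 0.657 0.004] z [ 0.001  0.004 -1.   ] F [-0.1 -0.8 -4.4] w 29.2 ff 61.0 q [-0.33  0.32  1.97  0.01  0.85 -1.05]
pred cover at TCP: phi -49.4
```

View pics/m.png

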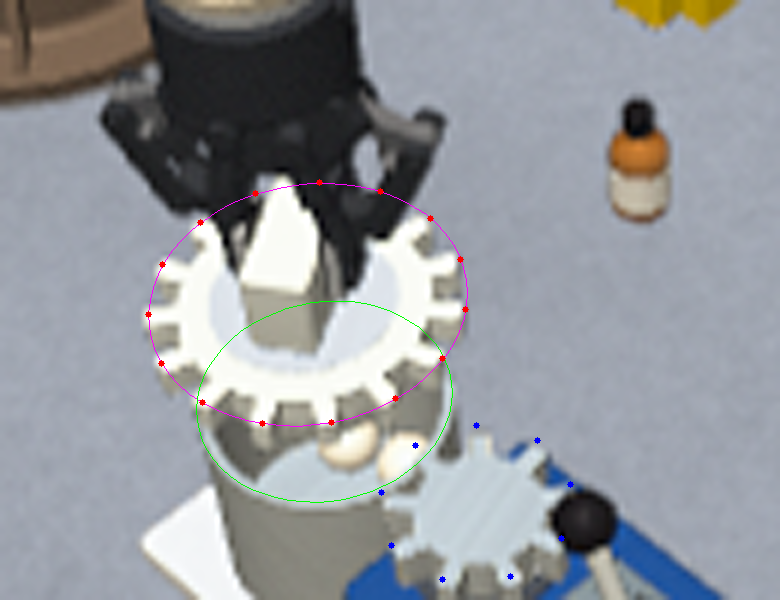

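Cover teeth sit on the predicted dots and the gear is over the jar. I lower it gently, watching the force.

```bash
python3 -m jog '[[0,0,0,0.1,-0.05,-1,2],[0,0,0,0.1,-0.05,-2,2],[0,0,0,0.1,-0.05,-2.6,2],[0,0,0,0.1,-0.05,-3,2],[0,0,0,0.1,-0.05,-3,2]]'
python3 -m jog '[[0,0,0,0,0,-0.3,2],[0,0,0,0,0,-0.5,2],[0,0,0,0,0,-0.7,2],[0,0,0,0,0,-0.7,2]]'
python3 - <<'E'
from h import *
show()
E
```

```text
time_s: 25.45
tcp_pos: [0.4628, -0.0887, 0.1627]
ee_rot: [0.415, 0.91, 0.002, -0.0]
force: [0.5, -0.6, -5.2]
width: 0.338
finger_force: 61.3
time_s: 25.85
tcp_pos: [0.463, -0.0888, 0.1561]
ee_rot: [0.415, 0.91, 0.002, 0.0]
force: [-0.2, -0.7, -4.5]
width: 0.341
finger_force: 61.3
 t 25.85 tcp [ 0.463  -0.0888  0.1561] y [0.755 0.656 0.004] z [ 0.002  0.004 -1.   ] F [-0.2 -0.7 -4.5] w 29.1 ff 61.3 q [-0.33  0.38  2.01  0.01  0.75 -1.05]
```

```bash
for i in 1 2 3; do python3 -m jog '[[0,0,0,0,0,-0.2,2],[0,0,0,0,0,-0.35,2],[0,0,0,0,0,-0.35,2]]' | grep -E "tcp|force: \["; done
python3 - <<'E'
from h import *
show()
E
```

```text
tcp_pos: [0.463, -0.0887, 0.1526]
force: [0.2, 0.4, -4.8]
tcp_pos: [0.4629, -0.0887, 0.1491]
force: [-0.1, -0.8, -4.9]
tcp_pos: [0.463, -0.0887, 0.1456]
force: [0.7, -0.0, -5.0]
 t 26.75 tcp [ 0.463  -0.0887  0.1456] y [0.755 0.656 0.004] z [ 0.002  0.004 -1.   ] F [ 0.7 -0.  -5. ] w 29.1 ff 61.3 q [-0.33  0.4   2.02  0.01  0.72 -1.05]
```

```bash
for i in 1 2; do python3 -m jog '[[0,0,0,0,0,-0.1,2],[0,0,0,0,0,-0.15,2],[0,0,0,0,0,-0.15,2]]' | grep -E "tcp|force: \["; done
```

```text
tcp_pos: [0.463, -0.0888, 0.1443]
force: [0.7, 0.3, -3.9]
tcp_pos: [0.4631, -0.0887, 0.144]
force: [-3.1, 2.8, 16.4]
```

The cover went straight down and rests home (contact at TCP z .144, as predicted). I release and rise, then check the cover.

```bash
python3 -m jog '[[0,0,0,0,0,0.1,5.5],[0,0,0,0,0,0.1,5.5],[0,0,0,0,0,0.1,5.5],[0,0,0,0,0,0.1,5.5],[0,0,0,0,0,3,5.5],[0,0,0,0,0,7,5.5],[0,0,0,0,0,10,5.5],[0,0,8,2,0.3,12,0],[0,0,16,5,0.8,12,0],[0,0,24,8,1.2,12,0],[0,0,32,11,1.6,12,0],[0,0,40,11.4,1.7,12,0]]' 
python3 -m jog '[[0,0,8,0,0,0,0],[0,0,16,0,0,0,0],[0,0,17.4,0,0,0,0],[0,0,17.4,0,0,0,0],[0,0,17.4,0,0,0,0]]'
python3 - <<'E'
from h import *
show()
s=bot.grab_frame("scene");t=bot.grab_frame("top")
for n,f in(("s",s),("t",t)):
  for o in("cover","switch_tip","scoop"):print(n,o,[(np.round(d["bbox"]).tolist(),round(d["confidence"],2)) for d in bot.look_for(o,f)[:3]])
y=np.radians(8.4);u=np.array([np.cos(y),np.sin(y)]);jar=np.array([.4625,-.0881])
for a in(-.5,.5):
    tip=np.r_[jar+u*(.185+.065*np.sin(a)),.122+.065*np.cos(a)];print("tip",a,tip.round(4),proj(s,tip),proj(t,tip))
c=np.r_[jar,0.09]
q=proj(s,np.vstack([circ([*jar,.133],.066),circ([*jar,.115],.066),box(jar,np.radians(-49),-.03,.03,-.015,.015,.178)]));print("pred cover scene",q.min(0),q.max(0))
# dark switch ball in scene
im=s["img"];m=(im.max(2)<60).astype(np.uint8);m[:215]=0;m[265:]=0;m[:,:255]=0;m[:,290:]=0
ys,xs=np.nonzero(m);print("dark",xs.mean(),ys.mean(),len(xs))
E
```

```text
time_s: 28.55
tcp_pos: [0.5794, -0.0715, 0.2621]
ee_rot: [0.075, 0.997, 0.002, -0.0]
force: [-0.8, 0.0, -0.3]
width: 0.002
finger_force: 0.0
time_s: 29.05
tcp_pos: [0.577, -0.0718, 0.2627]
ee_rot: [-0.072, 0.997, 0.002, -0.001]
force: [-0.5, -0.2, -0.0]
width: -0.003
finger_force: 0.0
 t 29.05 tcp [ 0.577  -0.0718  0.2627] y [-0.143  0.99   0.005] z [-0.002  0.004 -1.   ] F [-0.5 -0.2 -0. ] w -0.2 ff 0.0 q [-0.24  0.4   1.63  0.    1.12 -1.95]
s cover [([198.0, 202.0, 249.0, 249.0], 0.73), ([263.0, 240.0, 273.0, 264.0], 0.28)]
s switch_tip [([264.0, 239.0, 277.0, 265.0], 0.74)]
s scoop [([272.0, 141.0, 303.0, 168.0], 0.73), ([336.0, 104.0, 369.0, 150.0], 0.73), ([195.0, 232.0, 305.0, 318.0], 0.66)]
t cover []
t switch_tip []
t scoop [([236.0, 93.0, 269.0, 144.0], 0.93), ([232.0, 154.0, 258.0, 203.0], 0.84), ([92.0, 272.0, 149.0, 299.0], 0.78)]
tip -0.5 [ 0.6147 -0.0656  0.179 ] [[264.64655367 244.78433972]] [[345.00805455 169.85014535]]
tip 0.5 [ 0.6763 -0.0565  0.179 ] [[284.10786963 260.17711165]] [[340.34582576 146.30382486]]
pred cover scene [197.2514033  200.85177728] [249.01141578 246.74716476]
dark 266.875 246.6125 80
```

Cover bbox matches the home prediction, and the scoop and switch are where expected. Now I lower the shut fingers on the jar side of the toggle and push it over.

```bash
python3 -m jog '[[0,0,0,0,0,-3,0],[0,0,0,0,0,-6,0],[0,0,0,0,0,-9,0],[0,0,0,0,0,-10,0],[0,0,0,1,0.15,-10,0],[0,0,0,2,0.3,-10,0],[0,0,0,3,0.45,-10,0],[0,0,0,4,0.6,-10,0],[0,0,0,5,0.75,-10,0],[0,0,0,6,0.9,-10,0],[0,0,0,7,1.05,-10,0],[0,0,0,7.5,1.1,-10,0]]'
python3 -m jog '[[0,0,0,0.3,0.05,0,0],[0,0,0,0.5,0.07,0,0],[0,0,0,0.5,0.07,0,0]]'
python3 -m jog '[[0,0,0,0.3,0.05,0,0],[0,0,0,0.5,0.07,0,0],[0,0,0,0.5,0.07,0,0]]'
```

```text
time_s: 30.65
tcp_pos: [0.6529, -0.0605, 0.1625]
ee_rot: [-0.073, 0.997, 0.002, -0.001]
force: [-1.6, -0.2, -1.0]
width: 0.005
finger_force: 0.6
time_s: 30.95
tcp_pos: [0.6563, -0.0601, 0.1625]
ee_rot: [-0.073, 0.997, 0.002, -0.002]
force: [-4.4, -0.4, -0.6]
width: 0.001
finger_force: 1.9
time_s: 31.25
tcp_pos: [0.657, -0.0598, 0.1622]
ee_rot: [-0.073, 0.997, 0.003, -0.007]
force: [-30.6, -4.4, 10.1]
width: 0.006
finger_force: 15.4
```

The switch is against its stop. I retreat and check everything.

```bash
python3 -m jog '[[0,0,0,-1,-0.15,0,0],[0,0,0,-3,-0.4,0,0],[0,0,0,-3,-0.4,4,0],[0,0,0,-3,-0.4,8,0],[0,0,0,-3,-0.4,12,0],[0,0,0,-3,-4,14,0],[0,0,0,-3,-8,14,0],[0,0,0,-3,-12,14,0],[0,0,0,-3,-16,14,0],[0,0,0,-3,-20,14,0],[0,0,0,-3,-20,14,0],[0,0,0,-3,-20,14,0]]'
python3 - <<'E'
from h import *
show()
s=bot.grab_frame("scene");t=bot.grab_frame("top")
for n,f in(("s",s),("t",t)):
  for o in("cover","switch_tip","scoop","mat","vial0","beaker","reagent","tipbox"):print(n,o,[(np.round(d["bbox"]).astype(int).tolist(),round(d["confidence"],2)) for d in bot.look_for(o,f)[:4]])
jar=[.4625,-.0881]
cv=[(circ([*jar,.133],.066),(255,0,255)),(box(jar,np.radians(-49),-.03,.03,-.015,.015,.178),(0,0,255))]
cv2.imwrite("pics/n.png",np.hstack([over(t,(220,140,400,265),2.2,[]),over(s,(190,200,370,325),2.2,cv)]))
E
```

```text
time_s: 32.45
tcp_pos: [0.6318, -0.2602, 0.3026]
ee_rot: [-0.072, 0.997, 0.002, -0.001]
force: [0.0, 0.9, -0.5]
width: 0.002
finger_force: 0.0
 t 32.45 tcp [ 0.6318 -0.2602  0.3026] y [-0.144  0.99   0.005] z [-0.002  0.004 -1.   ] F [ 0.   0.9 -0.5] w 0.2 ff 0.0 q [-0.49  0.53  1.3   0.    1.32 -2.2 ]
s cover [([204, 202, 247, 249], 0.87)]
s switch_tip [([278, 256, 290, 271], 0.51)]
s scoop [([321, 209, 361, 251], 0.69), ([337, 101, 371, 149], 0.67), ([271, 134, 304, 166], 0.61), ([364, 258, 419, 300], 0.55)]
s mat [([313, 213, 367, 259], 0.95)]
s vial0 [([271, 177, 280, 198], 0.68), ([381, 182, 391, 204], 0.58)]
s beaker []
s reagent [([315, 265, 350, 320], 0.81)]
s tipbox [([155, 345, 221, 412], 0.98)]
t cover [([343, 210, 380, 231], 0.76)]
t switch_tip [([308, 143, 368, 216], 0.67), ([336, 139, 346, 161], 0.52)]
t scoop [([238, 92, 267, 140], 0.97), ([233, 155, 260, 203], 0.9), ([91, 272, 149, 299], 0.83), ([199, 302, 231, 334], 0.78)]
t mat [([228, 167, 265, 212], 0.84), ([418, 170, 430, 198], 0.22)]
t vial0 [([367, 130, 380, 142], 0.67), ([257, 266, 264, 279], 0.64), ([336, 140, 348, 161], 0.51), ([167, 188, 182, 202], 0.45)]
t beaker [([172, 133, 209, 166], 0.9)]
t reagent [([291, 109, 320, 149], 0.87)]
t tipbox [([414, 131, 441, 171], 0.97)]
```

View pics/n.png

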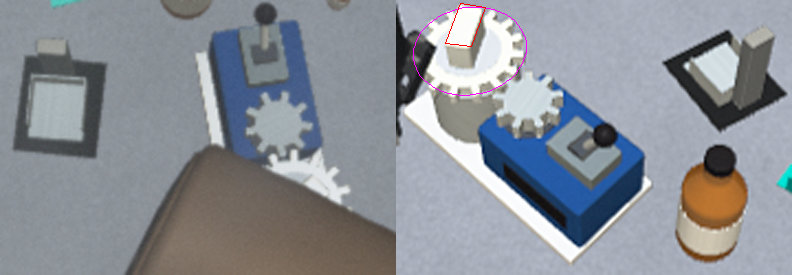

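The cover is meshed with the pinion and home (scene, (470,45)), the toggle leans away from the jar (right half, (603,135)), the scoop stands on the mat, and nothing else has moved. Handing in.

```bash
python3 -c "
from station import bot
print(bot.hand_in())"
```

```text
the job is handed in; nothing more can be done
None
```

I handed the job in with all four balls in the jar, the cover meshed and home, the switch on and the scoop standing on its mat; the verdict was not shown to me.

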